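Load the flacon engraver, hook its cover shut and start it

TASK

Get the bottle engraver ready and start it: move every white dummy block out of the engraver's bed into the blue tray, and lay every amber flacon that is lying on the bench flat in a pocket of the bed's black mat, one to a pocket, glass body down in the pocket and the stopper pointing towards or away from the blue rail. When all are in, fit the orange safety cover: slip its tongue edge under the bed's blue rail at a tilt, swing the other edge down until the cover lies flat and fully home, then push the green start plunger all the way down and let it spring back. Leave the other things on the bench as they are.

Things in the scene. Friction and masses are not known exactly. Their poses are not given: they have to be found in the camera images.
- bed: Engraving bed, grey open box fixed to the bench, 211 (x) x 274 (y) x 70 mm. Origin: centre of its underside; z up; x points away from the robot (yaw within 0.2 rad). Floor 12 mm above the bench, 170 x 234 mm inside, walls above it on all sides. The cover rests on the flat wall tops, the ledge, at z = 52 mm. The blue rail runs along its -x side, the robot's.
- far_stop (a point): Middle of the top inner edge of the far upstand: bed x = +97.5, y = 0, z = 60 mm. Thin aluminium upstands 8 mm high stand on the ledge along the far (+x) side, inner face at x = +97.5 mm, and both ends, inner faces at y = +-131 mm; the cover lies between them. Rail lip to far upstand is 181 mm, so the 190 mm cover cannot drop in flat.
- nest0 (a point): Centre of the right-hand (seen from the robot) nest on the bed's floor (12 mm above the bench), at bed y = -66 mm. A nest is a pocket 92 (bed x) x 42 (y) mm, 6 mm deep, in a black rubber mat; it takes the glass body, and the stopper overhangs the mat; beside a 36 mm wide block centred in it about 30 mm are free for each finger (to the end wall or the next block).
- nest1 (a point): Centre of the middle nest on the bed's floor (12 mm above the bench), at bed y = 0 mm. A nest is a pocket 92 (bed x) x 42 (y) mm, 6 mm deep, in a black rubber mat; it takes the glass body, and the stopper overhangs the mat; beside a 36 mm wide block centred in it about 30 mm are free for each finger (to the end wall or the next block).
- nest2 (a point): Centre of the left-hand nest on the bed's floor (12 mm above the bench), at bed y = 66 mm. A nest is a pocket 92 (bed x) x 42 (y) mm, 6 mm deep, in a black rubber mat; it takes the glass body, and the stopper overhangs the mat; beside a 36 mm wide block centred in it about 30 mm are free for each finger (to the end wall or the next block).
- rail_edge (a point): Middle of the lower front edge of the blue rail's lip: bed x = -83.5, y = 0, z = 64 mm. The lip is 6 mm thick (z = 64 to 70 mm) and overhangs the ledge by 14 mm from a back wall whose inner face is at x = -97.5 mm: a slot 12 mm high and 14 mm deep, open towards bed +x.
- cover: Loose orange cover, 0.4 kg: plate 190 (x) x 252 (y) x 5 mm. Origin: centre of its underside, z up. Black upright grip bar over the origin, 12 mm thick in x, 80 mm long in y, top at z = 45 mm, clear 50 mm either side in x. A black rim makes all but the tongue 13 mm thick. Starts flat on the bench at the right, tongue roughly towards the robot; home, its origin is 52 mm above the bed's.
- cover_tongue (a point): Middle of the tongue's edge, underside: cover x = -95, y = 0, z = 0 mm. The tongue is the 26 mm wide strip along the cover's -x edge, 5 mm thick, dark on top. With the cover home it reaches at least 9 mm under the rail's lip, the cover within 5 mm of the bed's centre in x and y, held by its weight alone.
- tray: Fixed blue open tray for the dummies, 170 (x) x 190 (y) x 22 mm high, walls and floor 4 mm. Origin at the centre of its underside, z up.
- plunger (a joint): Travel of the green start plunger in m: 0 up, grows as it is pushed straight down, 0.016 at the end of its stroke. Sprung: about 2.4 N to start it, 12 N at the end; it springs back when let go.
- plunger_top (a point): Centre of the top face of the plunger's round green head (38 mm across), which stands 71 mm above the bench when up, on a fixed grey box 60 x 60 x 45 mm. It moves down with the plunger.
- flacon0: Amber glass flacon with a brass stopper, 0.22 kg, lying flat; 2 or 3 of the three are present. Glass body 80 (x) x 36 (y) x 32 mm (z); the stopper, 18 mm square, reaches to x = +70 mm, 7 mm clear of the ground. Origin under the centre of the glass body (not of the whole length), on its underside; z up, x towards the stopper. Grasp the glass body across its 36 mm width. In a nest its origin belongs over the nest's point.
- flacon1: Amber glass flacon with a brass stopper, 0.22 kg, lying flat; 2 or 3 of the three are present. Glass body 80 (x) x 36 (y) x 32 mm (z); the stopper, 18 mm square, reaches to x = +70 mm, 7 mm clear of the ground. Origin under the centre of the glass body (not of the whole length), on its underside; z up, x towards the stopper. Grasp the glass body across its 36 mm width. In a nest its origin belongs over the nest's point.
- flacon2: Amber glass flacon with a brass stopper, 0.22 kg, lying flat; 2 or 3 of the three are present. Glass body 80 (x) x 36 (y) x 32 mm (z); the stopper, 18 mm square, reaches to x = +70 mm, 7 mm clear of the ground. Origin under the centre of the glass body (not of the whole length), on its underside; z up, x towards the stopper. Grasp the glass body across its 36 mm width. In a nest its origin belongs over the nest's point.
- dummy0: White plastic dummy block, 0.1 kg, 80 (x) x 36 (y) x 32 mm (z), lying in nest0 at the start if present; 2 of the three are present. Origin at the centre of its underside, z up, x along its length.
- dummy1: White plastic dummy block, 0.1 kg, 80 (x) x 36 (y) x 32 mm (z), lying in nest1 at the start if present; 2 of the three are present. Origin at the centre of its underside, z up, x along its length.
- dummy2: White plastic dummy block, 0.1 kg, 80 (x) x 36 (y) x 32 mm (z), lying in nest2 at the start if present; 2 of the three are present. Origin at the centre of its underside, z up, x along its length.
- dish: Bystander: white dish 70 mm across.
- pen: Bystander: grey hand engraving pen, about 125 mm long, lying.
- tape: Bystander: roll of tape, 64 mm across, 24 mm high.
- wash_bottle: Bystander: white bottle 52 mm across, 130 mm tall.

How it is judged:
By the outcome, as a careful person would: the job done as asked, in the order asked, and still so for the second after the job is handed in, with the robot touching nothing.
Of flacon0, flacon1, flacon2 only 2 to 3 are there at a start; the rules pass over those that are not, and their reading is None.
Of dummy0, dummy1, dummy2 only 2 to 2 are there at a start; the rules pass over those that are not, and their reading is None.
At some moment in a run one of flacon0, flacon1, flacon2 may be knocked a few centimetres aside while the robot is not near it.
It also fails if it takes over 210 s, if anything falls off the work surface, if the arm or the gripper's body presses on something with over 40 N, if the wrist force passes 120 N, or if a joint passes its speed limit or range.

ROBOT

A 6-joint arm with a two-finger parallel gripper is mounted at the origin on the work surface. World frame = base frame: x ahead of the robot, y to its left, z up, the work surface at z = 0. Lengths are in mm, angles in rad, forces in N, time in s.
With the tool pointing down it reaches from about 400 to 925 mm from the base axis. Payload 12.5 kg.
Tool frame: the origin (TCP) lies between the finger pads; the fingertips stand 22 mm ahead of it and the grasp point (between the pads) lies 3 mm ahead of it (arm.tips_ahead is the distance from the TCP to the fingertips, in mm); z points along the fingers, x is the direction in which the jaws open and shut, and the axes are right-handed (so a half turn about z gives the same grasp; the last joint's range is limited). The gripper opens to 95 mm and grips with 3 to 60 N. Pads are 20 mm wide; open, the fingers measure 119 mm over their backs; the gripper's body (75 mm by 180 mm) begins 59 mm behind the grasp point.
Start: joints at [1.215, 0.491, 1.559, -0, 1.092, -0.106], TCP at [154.488, 605.622, 236.661] pointing down, gripper open.
Joint ranges: [-3.1, 3.1], [-0.84, 2.19], [0.05, 2.79], [-1.13, 4.28], [0.06, 2.93], [-2.69, 2.69]. Speed limits (rad/s): [2.22, 2.22, 2.79, 3.14, 3.14, 3.14].

INTERFACE

Orientations are given as a rotation vector (axis times angle).
In Python, from cell import arm gives the robot as it stands.
- The arm moves only by the tool send_rows, never from a script. Its arguments are lists of equal length, an entry for each row: "travel": the shift along the tool's x, y, z in cm, a list of three; "rotation": the turn, a rotation vector about the tool's x, y, z in degrees, a list of three; "grip": the finger opening in cm, from 0 to 9.51. A call has exactly 8 rows; each row is the pose to reach, as a shift and turn from the pose measured when the call began, along the tool's axes at that moment; what a row does not reach only later rows make up. A row lasts 1/10 s, in which the tool goes at most 50 mm and 8.59 degrees, less where a joint would pass 70% of its speed; a pose out of reach is approached as far as the arm can. A call with a gripper value outside its range is refused whole. The fingers move at their own pace and stop on an object; the grip force is fixed at half the most. Time passes only in rows, so rows that repeat a pose let the fingers close, or fill a call up. It gives the time, the measured TCP pose, the force and the opening at its end, in the units of the state.
- arm.read_state(): the state, without advancing time (a new reading comes with each control period).
- arm.camera(name): name is "scene" or "top" or "wrist"; returns the picture (480x640x3 uint8, red, green, blue); there is no depth.
- arm.camera_params(name): a dict with "fx", "fy", "cx", "cy" (pixels), "dist" ([k1, k2, p1, p2, k3] as OpenCV has them; the pictures are not rectified), "xyz" and "orientation" of the camera in the world; the wrist camera has in their place "T_tool_cam" (4x4, takes a point from camera to tool coordinates, whose origin is the TCP and whose axes are the tool frame's). Camera axes: x right, y down, z forward; pixel columns grow to the right and rows downward; lengths in mm; the calibration is good to about 2 mm. A picture is of the moment at which its call begins: read the wrist's pose just before it. camera_params takes no time and is no camera call.
- arm.finish_job(): hands the job in, once; it reports no verdict.
The state is a dict: "clock": time; "q": joint angles; "qd": joint speeds; "joint_efforts": joint torques, N m; "tcp_pos": TCP position; "orientation": TCP orientation; "force": force on the tool from outside, world axes, zero at the start; "torque": the same for the moment, N m; "grip_width": finger opening in mm.
Only numpy, scipy, OpenCV 4.12 (cv2) and the standard library are available. Lean on these libraries where they do the work, as an engineer would, in place of code of your own. Each camera call takes 0.05 s, during which the arm holds its last target.

## Working session

There is one attempt and no reset: what is moved stays moved. The work goes in short steps, Python scripts to look and compute and a tool call to move; the robot and the scene stay as the last step left them, time stands still between calls to the robot, and variables do not carry over. Pictures are saved under pics/ and viewed, and the job is handed in when it is done.

Besides the shell and the picture viewer there is one more tool, called after "Request:" as name(argument=value, ...), one argument or row to a line, values as JSON. send_rows: Moves the arm, as the interface text tells. Its arguments: {"type":"object","properties":{"travel":{"type":"array"},"rotation":{"type":"array"},"grip":{"type":"array"}},"required":["travel","rotation","grip"]}

```bash
ls -la; mkdir -p pics; python3 - <<'E'
from cell import arm
import cv2
s=arm.read_state(); print(s)
for n in ("scene","top","wrist"):
    im=arm.camera(n); cv2.imwrite(f"pics/{n}0.png",im[:,:,::-1]); print(n,arm.camera_params(n))
print(arm.tips_ahead)
E
```

```text
total 12
drwxr-xr-x  3 agent agent 4096 Dec  6 18:53 .
drwxr-xr-x 23 root  root  4096 Dec  6 18:53 ..
drwxr-xr-x  2 agent agent 4096 Dec  6 18:53 pics
{'clock': 0.0, 'q': array([ 1.21539363e+00,  4.91541001e-01,  1.55941056e+00,  1.37102316e-05,
        1.09170221e+00, -1.05597430e-01]), 'qd': array([-0.00070623,  0.00021624,  0.00303844,  0.0008975 ,  0.00098104,
       -0.00011344]), 'joint_efforts': array([-1.11732646e-03, -6.12647724e+01, -2.58172470e+01,  6.91712089e-02,
        4.82773839e-02, -1.37747234e-04]), 'tcp_pos': array([154.41229699, 605.41660707, 236.08665815]), 'orientation': array([ 2.48045154e+00,  1.92704829e+00, -1.42651806e-03]), 'force': array([ 0.48029131, -0.1487161 , -1.08854215]), 'torque': array([-0.02111956,  0.02295142, -0.00503705]), 'grip_width': 95.13769255923852}
scene {'fx': 567.6992701441383, 'fy': 567.6992701441383, 'cx': 327.308805783442, 'cy': 239.6705079174172, 'dist': array([0.00177878, 0.        , 0.        , 0.        , 0.        ]), 'xyz': array([1205.5272374 ,  680.73695374, 1313.03806404]), 'orientation': array([-1.14154627, -2.51236386,
[... 178 characters left out ...]
.        ,  0.        ]), 'xyz': array([ 457.52367914,    6.72473249, 1007.5714232 ]), 'orientation': array([-2.19956871,  2.15787364, -0.06539599])}
wrist {'fx': 374.9970808038257, 'fy': 374.9970808038257, 'cx': 320.7241112868647, 'cy': 239.81660535927537, 'dist': array([-0.08011017,  0.        ,  0.        ,  0.        ,  0.        ]), 'T_tool_cam': array([[ 9.99999095e-01, -1.31678044e-03,  2.76975703e-04,
        -1.65790398e-01],
       [ 1.19280063e-03,  9.62732969e-01,  2.70451119e-01,
        -7.65682595e+01],
       [-6.22778384e-04, -2.70450544e-01,  9.62733668e-01,
        -1.47732292e+02],
       [ 0.00000000e+00,  0.00000000e+00,  0.00000000e+00,
         1.00000000e+00]])}
22.0
```

View pics/scene0.png

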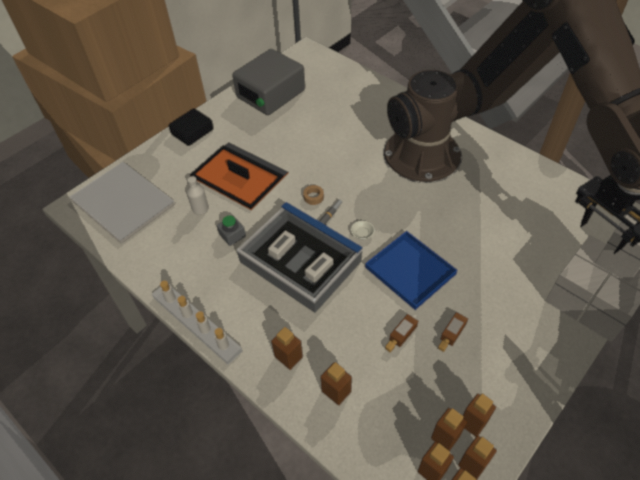

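View pics/top0.png

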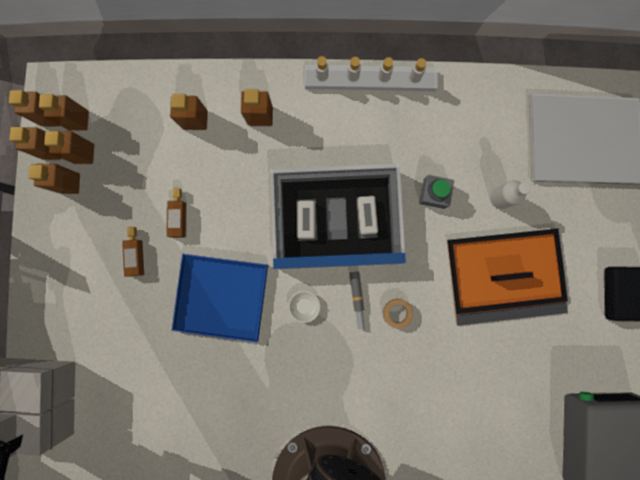

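View pics/wrist0.png

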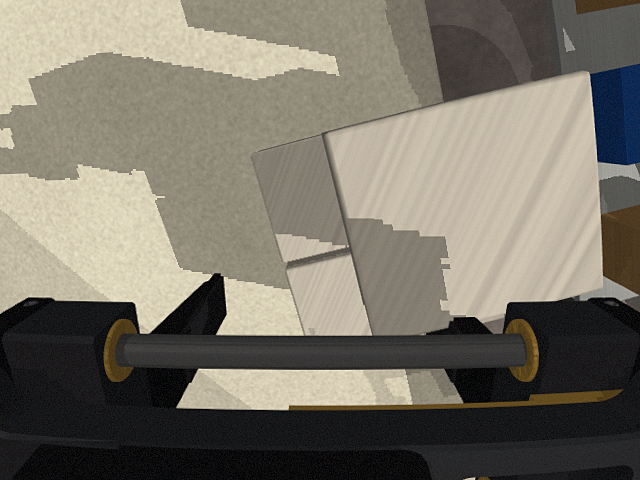

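The top view shows two lying flacons near (132,255) and (176,215), and dummies in the left and right nests at (306,218) and (367,215). The cover is at (507,272) and the plunger at (440,188). I'll build the helpers and measure.

```bash
cat > h.py <<'E'
import numpy as np, cv2
from scipy.spatial.transform import Rotation as Ro
from cell import arm
def cam(name,st=None):
    p=arm.camera_params(name)
    K=np.array([[p['fx'],0,p['cx']],[0,p['fy'],p['cy']],[0,0,1]])
    if name=='wrist':
        T=np.eye(4);T[:3,:3]=Ro.from_rotvec(st['orientation']).as_matrix();T[:3,3]=st['tcp_pos']
        T=T@p['T_tool_cam']
    else:
        T=np.eye(4);T[:3,:3]=Ro.from_rotvec(p['orientation']).as_matrix();T[:3,3]=p['xyz']
    return K,np.array(p['dist'],float),T
def proj(c,P):
    K,d,T=c;P=np.atleast_2d(np.asarray(P,float))
    Ti=np.linalg.inv(T);rv=cv2.Rodrigues(Ti[:3,:3])[0]
    return cv2.projectPoints(P.reshape(-1,1,3),rv,Ti[:3,3],K,d)[0].reshape(-1,2)
def ray(c,uv):
    K,d,T=c
    n=cv2.undistortPoints(np.array(uv,float).reshape(-1,1,2),K,d).reshape(-1,2)
    D=np.c_[n,np.ones(len(n))]@T[:3,:3].T
    return T[:3,3],D/np.linalg.norm(D,axis=1)[:,None]
def onz(c,uv,z):
    o,D=ray(c,uv);return o+D*((z-o[2])/D[:,2])[:,None]
def tri(obs): # list of (cam,uv) -> point, residual mm
    A=np.zeros((3,3));b=np.zeros(3);L=[]
    for c,uv in obs:
        o,D=ray(c,[uv]);M=np.eye(3)-np.outer(D[0],D[0]);A+=M;b+=M@o;L.append((M,o))
    x=np.linalg.solve(A,b);return x,[round(float(np.linalg.norm(M@(x-o))),1) for M,o in L]
def snap(name,fn):
    st=arm.read_state();im=arm.camera(name)[:,:,::-1].copy();cv2.imwrite(f'pics/{fn}.png',im)
    import pickle;pickle.dump((st,),open(f'pics/{fn}.pkl','wb'));return st,im
def load(name,fn):
    import pickle
    return cv2.imread(f'pics/{fn}.png'),cam(name,pickle.load(open(f'pics/{fn}.pkl','rb'))[0])
def Rdown(yaw,tilt=None):
    # tool z down, jaws opening (tool x) along world direction at angle yaw
    c,s=np.cos(yaw),np.sin(yaw)
    return np.array([[c,s,0],[s,-c,0],[0,0,-1.]])
def rel(pos,R,st=None,show=True):
    st=st or arm.read_state()
    R0=Ro.from_rotvec(st['orientation']).as_matrix()
    t=R0.T@(np.asarray(pos,float)-st['tcp_pos'])/10
    r=np.degrees(Ro.from_matrix(R0.T@R).as_rotvec())
    if show: print('travel',np.round(t,2),'rot',np.round(r,1),'| t',round(st['clock'],2),'tcp',np.round(st['tcp_pos'],1),'F',np.round(st['force'],1),'w',round(st['grip_width'],1))
    return t,r
E
python3 - <<'E'
import cv2
t=cv2.imread('pics/top0.png');s=cv2.imread('pics/scene0.png')
cv2.imwrite('pics/c1.png',cv2.resize(t[150:290,250:450],None,fx=4,fy=4,interpolation=cv2.INTER_CUBIC))
cv2.imwrite('pics/c2.png',cv2.resize(t[170:350,100:280],None,fx=3.3,fy=3.3,interpolation=cv2.INTER_CUBIC))
cv2.imwrite('pics/c3.png',cv2.resize(t[220:330,435:585],None,fx=5,fy=5,interpolation=cv2.INTER_CUBIC))
cv2.imwrite('pics/c4.png',cv2.resize(s[130:310,180:380],None,fx=3.3,fy=3.3,interpolation=cv2.INTER_CUBIC))
cv2.imwrite('pics/c5.png',cv2.resize(s[220:360,350:510],None,fx=4,fy=4,interpolation=cv2.INTER_CUBIC))
E
```

```text
(no output)
```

View pics/c1.png

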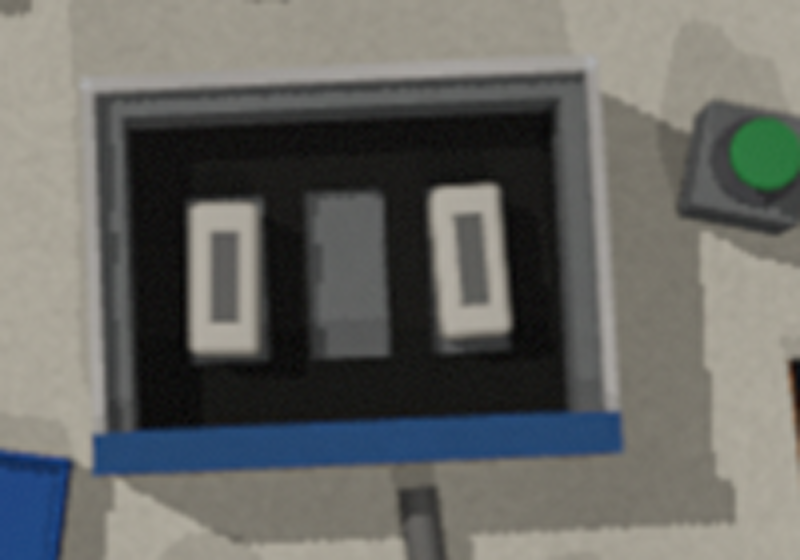

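View pics/c2.png

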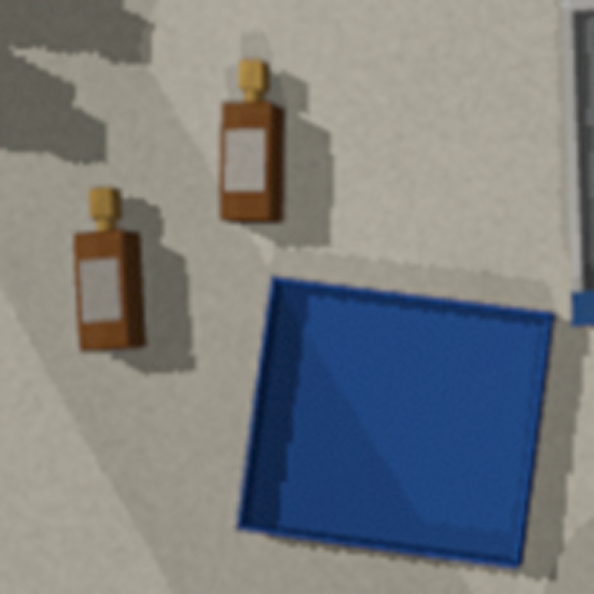

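View pics/c3.png

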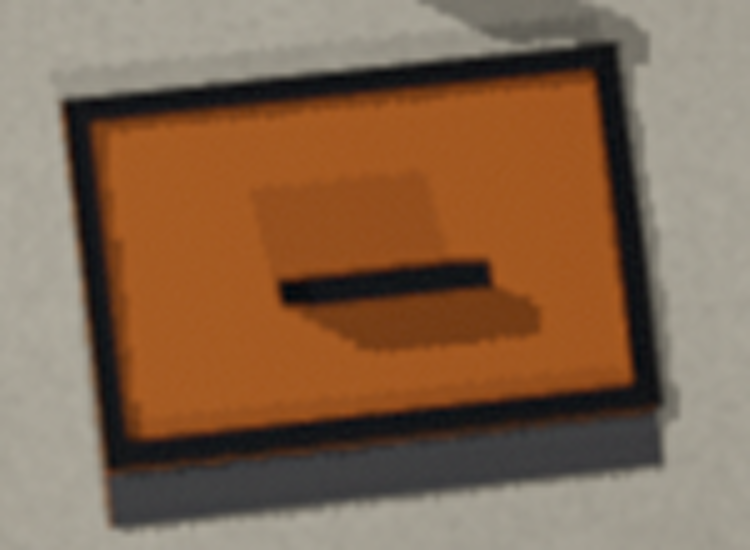

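View pics/c4.png

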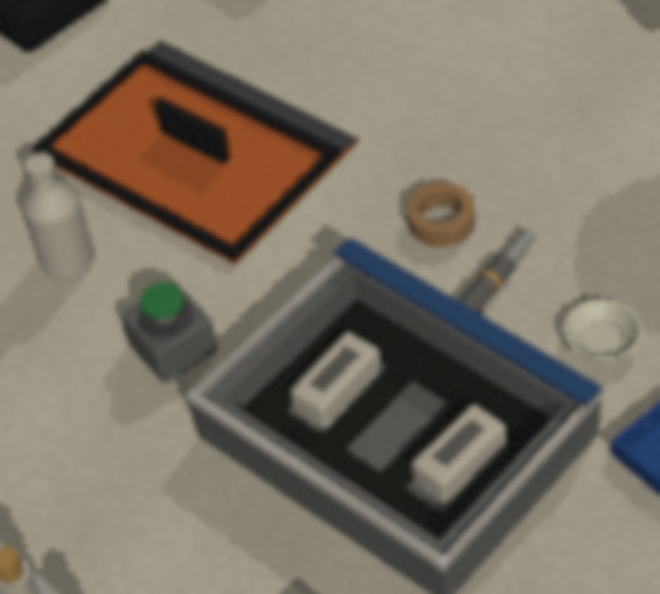

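View pics/c5.png

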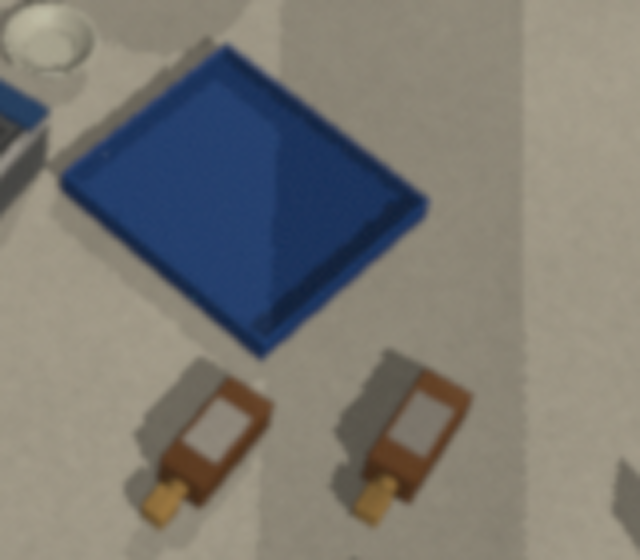

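```bash
cat > crops.py <<'E'
def u(x,y,ox,oy,s): return ((x+.5)/s-.5+ox,(y+.5)/s-.5+oy)
c1=lambda x,y:u(x,y,250,150,4);c2=lambda x,y:u(x,y,100,170,3.3);c3=lambda x,y:u(x,y,435,220,5)
c4=lambda x,y:u(x,y,180,130,3.3);c5=lambda x,y:u(x,y,350,220,4)
E
python3 - <<'E'
from h import *; from crops import *
np.set_printoptions(suppress=True,precision=1)
t=cam('top');s=cam('scene')
for n,a,b in [('dum2 top',c1(226,278),c4(460,446)),('dum0 top',c1(470,261),c4(336,372)),('plunger',c1(765,153),c4(161,299)),
 ('rail outer L',c1(95,473),c4(600,388)),('rail outer R',c1(622,450),c4(350,240)),
 ('far cornerL upst',c1(84,82),c4(443,565)),('far corner R',c1(594,60),c4(192,395)),
 ('nest1 floor',c1(347,275),c4(397,425)),
 ('fl A label',c2(100,290),c5(420,423)),('fl B label',c2(244,160),c5(216,432)),
 ('tray a',c2(277,279),c5(263,355)),('tray b',c2(553,315),c5(62,182)),('tray c',c2(520,566),c5(224,47)),('tray d',c2(240,527),c5(428,203)),
 ('grip end L',c3(283,293),c4(228,148)),('grip end R',c3(489,273),c4(155,100)),
 ('cov farL',c3(65,101),c4(235,260)),('cov farR',c3(615,45),c4(35,148)),('cov tongL',c3(112,525),c4(357,140)),('cov tongR',c3(662,465),c4(160,42))]:
    x,r=tri([(t,a),(s,b)]);print(n,x,r)
print('table z=0 flB', onz(t,[c2(244,160),c2(100,290)],32))
print('cover corners z0',onz(t,[c3(65,101),c3(615,45),c3(112,525),c3(662,465)],0))
E
```

```text
dum2 top [567.8  58.9  39.4] [0.4, 0.4]
dum0 top [579.7 -72.   40.1] [0.2, 0.2]
plunger [ 636.  -223.7   69.8] [0.6, 0.6]
rail outer L [462.5 122.2  68.3] [0.3, 0.3]
rail outer R [ 479.4 -149.7   66.3] [0.1, 0.1]
far cornerL upst [669.6 134.9  59. ] [0.7, 0.7]
far corner R [ 685.5 -134.7   60.1] [0.0, 0.0]
nest1 floor [574.1  -7.   15.7] [0.7, 0.7]
fl A label [478.4 442.   33.3] [0.6, 0.6]
fl B label [566.9 348.4  31.6] [1.1, 1.1]
tray a [489.  330.9   7.7] [0.6, 0.6]
tray b [468.7 143.1   9.3] [0.5, 0.5]
tray c [303.6 159.6  16.6] [0.5, 0.5]
tray d [323.4 347.3  17.5] [0.1, 0.1]
grip end L [ 449.  -343.8   27.9] [0.4, 0.4]
grip end R [ 459.6 -429.1   44.1] [1.7, 1.7]
cov farL [ 531.5 -253.2    6.7] [0.3, 0.3]
cov farR [ 560.7 -501.2   10.5] [0.9, 0.9]
cov tongL [ 345.6 -276.     3.4] [0.1, 0.1]
cov tongR [ 374.1 -527.5   -0. ] [0.4, 0.4]
table z=0 flB [[566.1 349.1  32. ]
 [478.  443.1  32. ]]
cover corners z0 [[ 532.2 -255.2    0. ]
 [ 562.3 -507.4    0. ]
 [ 345.2 -276.9   -0. ]
 [ 373.9 -527.1    0. ]]
```

Heights agree with the text to within 4 mm: dummy tops measure about 40 against 44, the plunger 70 against 71, and the flacon tops 32–33 against 32. Next I'll bring the wrist camera over the flacons.

```bash
python3 - <<'E'
from h import *
rel([154,605,330],Rdown(1.321)); rel([480,390,300],Rdown(np.pi/2))
E
```

```text
travel [-0.06 -0.03 -9.38] rot [-0.  0.  0.] | t 0.15 tcp [154.4 605.5 236.2] F [-1.4  0.3 -0.3] w 95.1
travel [-12.84  36.87  -6.37] rot [ -0.    0.  -14.3] | t 0.15 tcp [154.4 605.5 236.2] F [-1.4  0.3 -0.3] w 95.1
```

Request:
send_rows(
  travel=[
    [0,0,-5],
    [0,0,-9.4],
    [-12.8,36.9,-9.4],
    [-12.8,36.9,-9.4],
    [-12.8,36.9,-9.4],
    [-12.8,36.9,-9.4],
    [-12.8,36.9,-9.4],
    [-12.8,36.9,-9.4],
  ],
  rotation=[
    [0,0,0],
    [0,0,0],
    [0,0,-14.3],
    [0,0,-14.3],
    [0,0,-14.3],
    [0,0,-14.3],
    [0,0,-14.3],
    [0,0,-14.3],
  ],
  grip=[6,6,6,6,6,6,6,6],
)

```text
clock: 0.95
tcp_pos: [404.4, 440.0, 330.2]
orientation: [2.221, 2.221, -0.001]
force: [-0.8, 0.5, 0.2]
grip_width: 60.2
```

```bash
python3 - <<'E'
from h import *
rel([480,390,300],Rdown(np.pi/2))
E
```

```text
travel [-5.    7.56  3.02] rot [-0.  0. -0.] | t 0.95 tcp [404.4 440.  330.2] F [-0.8  0.5  0.2] w 60.2
```

Request:
send_rows(
  travel=[
    [-5,7.6,3],
    [-5,7.6,3],
    [-5,7.6,3],
    [-5,7.6,3],
    [-5,7.6,3],
    [-5,7.6,3],
    [-5,7.6,3],
    [-5,7.6,3],
  ],
  rotation=[
    [0,0,0],
    [0,0,0],
    [0,0,0],
    [0,0,0],
    [0,0,0],
    [0,0,0],
    [0,0,0],
    [0,0,0],
  ],
  grip=[6,6,6,6,6,6,6,6],
)

```text
clock: 1.75
tcp_pos: [479.8, 390.5, 300.6]
orientation: [2.22, 2.222, -0.001]
force: [0.3, 0.0, 0.4]
grip_width: 60.3
```

```bash
python3 - <<'E'
from h import *
st,im=snap('wrist','w1');rel([480,390,300],Rdown(np.pi/2),st)
rel([560,-7,260],Rdown(np.pi/2+.06),st)
c=cam('wrist',st);print(proj(c,[[478,442,32],[566,349,32],[396,245,0]]))
E
```

```text
travel [-0.05  0.02  0.06] rot [-0.   0.   0.1] | t 1.75 tcp [479.8 390.5 300.6] F [0.3 0.  0.4] w 60.3
travel [-39.76   7.98   4.08] rot [-0.   0.  -3.4] | t 1.75 tcp [479.8 390.5 300.6] F [0.3 0.  0.4] w 60.3
[[366.52240548 203.68159465]
 [285.81975831 276.92373548]
 [195.80523946 129.73322765]]
```

View pics/w1.png

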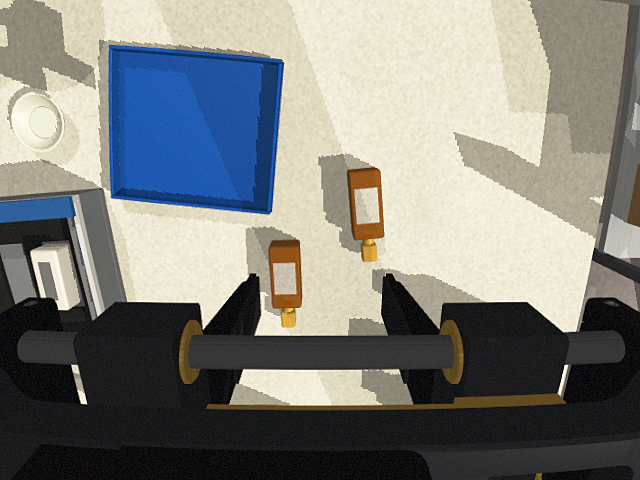

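The wrist view shows both flacon labels, at (367,205) and (285,277), exactly where my projected estimates fall. Next is the bed.

Request:
send_rows(
  travel=[
    [-39.8,8,4],
    [-39.8,8,4],
    [-39.8,8,4],
    [-39.8,8,4],
    [-39.8,8,4],
    [-39.8,8,4],
    [-39.8,8,4],
    [-39.8,8,4],
  ],
  rotation=[
    [0,0,-3.4],
    [0,0,-3.4],
    [0,0,-3.4],
    [0,0,-3.4],
    [0,0,-3.4],
    [0,0,-3.4],
    [0,0,-3.4],
    [0,0,-3.4],
  ],
  grip=[6,6,6,6,6,6,6,6],
)

```text
clock: 2.6
tcp_pos: [558.9, -2.2, 261.6]
orientation: [2.153, 2.287, -0.0]
force: [1.2, 0.2, 0.3]
grip_width: 60.0
```

Request:
send_rows(
  travel=[
    [0,0,0],
    [0,0,0],
    [0,0,0],
    [0,0,0],
    [0,0,0],
    [0,0,0],
    [0,0,0],
    [0,0,0],
  ],
  rotation=[
    [0,0,0],
    [0,0,0],
    [0,0,0],
    [0,0,0],
    [0,0,0],
    [0,0,0],
    [0,0,0],
    [0,0,0],
  ],
  grip=[6,6,6,6,6,6,6,6],
)

```text
clock: 3.4
tcp_pos: [558.9, -1.9, 261.6]
orientation: [2.152, 2.287, -0.0]
force: [0.0, -1.1, 0.0]
grip_width: 60.3
```

```bash
python3 - <<'E'
from h import *
st,im=snap('wrist','w2');rel([560,-7,260],Rdown(np.pi/2+.06),st)
c=cam('wrist',st)
B=Ro.from_euler('z',.06).as_matrix();b=np.array([574,-7,0])
print(proj(c,[b+B@p for p in np.array([[0,-66,12],[0,0,12],[0,66,12],[-83.5,0,64],[97.5,0,60],[97.5,131,60],[-83.5,137,70],[-83.5,-137,70]])]))
E
```

```text
travel [-0.51  0.08  0.16] rot [0. 0. 0.] | t 3.4 tcp [558.9  -1.9 261.6] F [ 0.  -1.1  0. ] w 60.3
[[254.70251506 221.77872803]
 [315.29936571 221.71472118]
 [375.96822958 221.72689334]
 [314.11693168 144.00323895]
 [315.07287637 323.86604946]
 [440.33653098 323.12935676]
 [467.548209   145.33295473]
 [161.0369305  145.67113381]]
```

View pics/w2.png

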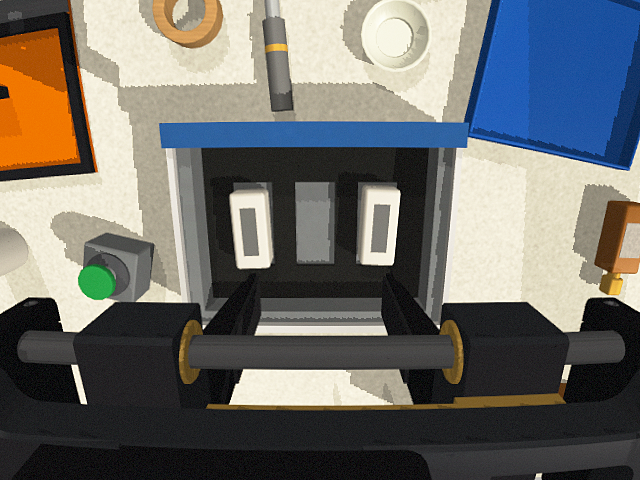

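```bash
python3 - <<'E'
import cv2
t=cv2.imread('pics/w2.png')
cv2.imwrite('pics/d1.png',cv2.resize(t[110:310,150:345],None,fx=4,fy=3,interpolation=cv2.INTER_CUBIC))
cv2.imwrite('pics/d2.png',cv2.resize(t[110:310,290:485],None,fx=4,fy=3,interpolation=cv2.INTER_CUBIC))
E
```

```text
(no output)
```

View pics/d1.png

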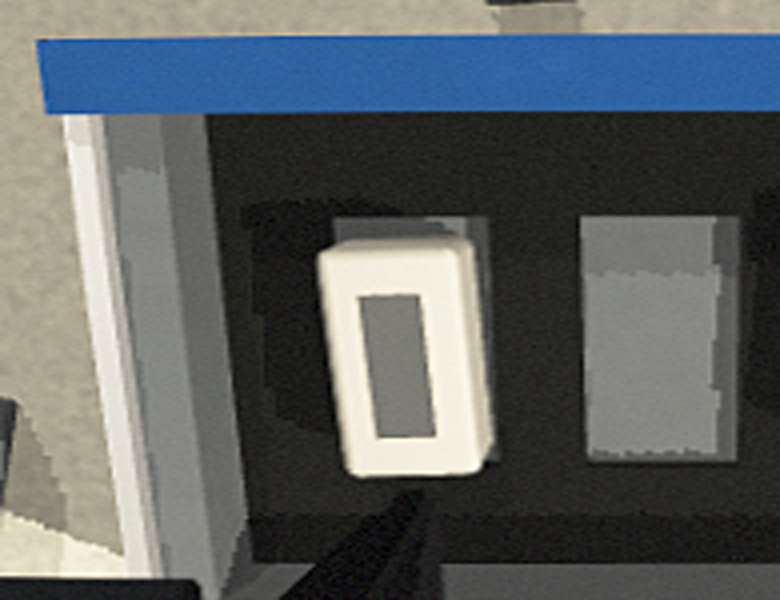

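View pics/d2.png

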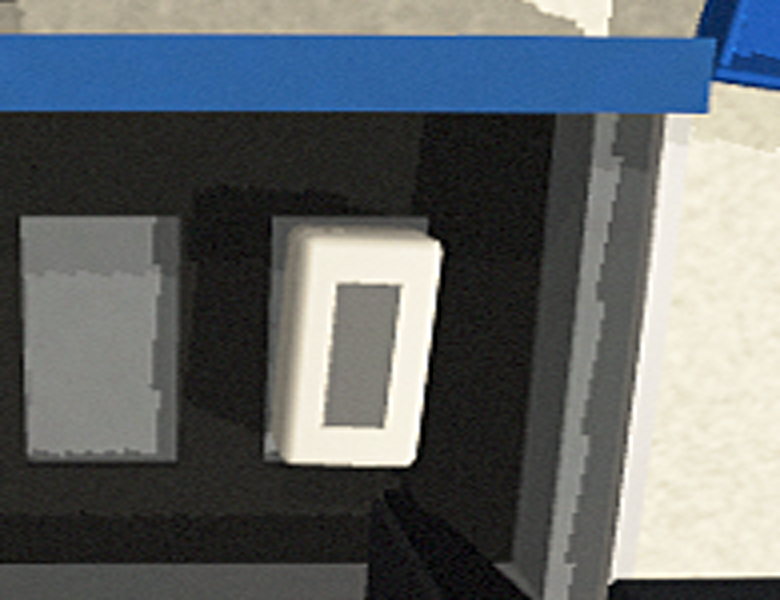

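```bash
cat > meas.py <<'E'
from h import *
from scipy.optimize import least_squares
np.set_printoptions(suppress=True,precision=2)
def fit(c,P,uv,x0):
    P=np.array(P,float);uv=np.array(uv)
    f=lambda x:(proj(c,P@Ro.from_euler('z',x[3]).as_matrix().T+x[:3])-uv).ravel()
    r=least_squares(f,x0,x_scale=[1,1,1,.01],loss='soft_l1');return r.x,np.sqrt((r.fun**2).mean())
E
python3 - <<'E'
from meas import *
im,c=load('wrist','w2')
k=lambda x,y,o=150:((x+.5)/4-.5+o,(y+.5)/3-.5+110)
K=lambda x,y:k(x,y,290)
P=[[-83.5,-137,70],[-105.5,-137,70],[-83.5,137,70],[-105.5,137,70],[-46,-21,18],[-46,21,18],[46,-21,18],[46,21,18]]
uv=[k(44,114),k(37,40),K(708,113),K(716,38),k(580,215),k(740,216),k(586,462),k(738,462)]
print('bed',fit(c,P,uv,[574,-7,0,.06]),fit(c,P[:4],uv[:4],[574,-7,0,.06]))
o=lambda q:np.mean(onz(c,q,44),0)
for n,q in (('d0',[k(358,295),k(420,293),k(436,437),k(377,439)]),('d2',[K(336,283),K(402,285),K(386,428),K(323,426)])):
    W=onz(c,q,44);v=W[2]+W[3]-W[0]-W[1];print(n,W.mean(0),'yaw',np.arctan2(v[1],v[0]), W[2]-W[1],W[1]-W[0])
# triangulate dummy labels with top
from crops import *
t=cam('top')
print(tri([(t,c1(224,277)),(c,np.mean([K(336,283),K(402,285),K(386,428),K(323,426)],0))]))
print(tri([(t,c1(472,258)),(c,np.mean([k(358,295),k(420,293),k(436,437),k(377,439)],0))]))
E
```

```text
bed (array([575.76,  -7.35,  -1.22,   0.06]), np.float64(0.45238009661071216)) (array([576.01,  -7.38,  -0.57,   0.06]), np.float64(0.22828950686262378))
d0 [581.26 -73.11  44.  ] yaw 0.09709333991910768 [49.8   4.74  0.  ] [-1.55 15.44  0.  ]
d2 [569.76  58.43  44.  ] yaw 0.027772960018866175 [49.46  1.28  0.  ] [-0.35 16.42  0.  ]
(array([568.48,  58.77,  45.12]), [0.8, 0.8])
(array([580.18, -72.46,  46.78]), [0.2, 0.2])
```

```bash
python3 - <<'E'
from h import *
rel([581,-73,110],Rdown(np.pi/2+.097));rel([581,-73,43],Rdown(np.pi/2+.097))
E
```

```text
travel [-7.21  1.77 15.17] rot [ 0.   0.  -2.1] | t 3.45 tcp [558.8  -2.  261.6] F [-0.1 -0.3  0.3] w 60.0
travel [-7.2   1.77 21.87] rot [ 0.   0.  -2.1] | t 3.45 tcp [558.8  -2.  261.6] F [-0.1 -0.3  0.3] w 60.0
```

Request:
send_rows(
  travel=[
    [-7.2,1.8,4],
    [-7.2,1.8,8],
    [-7.2,1.8,12],
    [-7.2,1.8,15],
    [-7.2,1.8,15.2],
    [-7.2,1.8,17.5],
    [-7.2,1.8,20],
    [-7.2,1.8,21.8],
  ],
  rotation=[
    [0,0,-2.1],
    [0,0,-2.1],
    [0,0,-2.1],
    [0,0,-2.1],
    [0,0,-2.1],
    [0,0,-2.1],
    [0,0,-2.1],
    [0,0,-2.1],
  ],
  grip=[5.8,5.8,5.8,5.8,5.8,5.8,5.8,5.8],
)

```text
clock: 4.25
tcp_pos: [582.0, -72.8, 44.3]
orientation: [2.109, 2.326, 0.001]
force: [0.2, -0.4, 0.6]
grip_width: 58.0
```

```bash
python3 - <<'E'
from h import *
rel([581,-73,43],Rdown(np.pi/2+.097))
E
```

```text
travel [-0.01 -0.1   0.13] rot [0.1 0.1 0. ] | t 4.25 tcp [582.  -72.8  44.3] F [ 0.2 -0.4  0.6] w 58.0
```

Close and lift straight up.

Request:
send_rows(
  travel=[
    [0,0,0.1],
    [0,0,0.1],
    [0,0,0.1],
    [0,0,0.1],
    [0,0,0.1],
    [0,0,0.1],
    [0,0,-3],
    [0,0,-7],
  ],
  rotation=[
    [0,0,0],
    [0,0,0],
    [0,0,0],
    [0,0,0],
    [0,0,0],
    [0,0,0],
    [0,0,0],
    [0,0,0],
  ],
  grip=[2.5,2.5,2.5,2.5,2.5,2.5,2.5,2.5],
)

```text
clock: 5.05
tcp_pos: [581.1, -72.7, 114.5]
orientation: [-2.11, -2.327, 0.001]
force: [1.7, -0.1, -0.6]
grip_width: 36.4
```

```bash
python3 - <<'E'
from h import *
c=np.array([396,245,0]);ty=np.array([20,188,0])/189
p=c-45*ty;print(p)
# in-tray target
y=np.pi/2-.107
rel([p[0],p[1],120],Rdown(y));rel([p[0],p[1],37],Rdown(y))
E
```

```text
[391.23809524 200.23809524   0.        ]
travel [ 29.01 -16.24  -0.54] rot [-0.   0.  11.7] | t 5.05 tcp [581.1 -72.7 114.5] F [ 1.7 -0.1 -0.6] w 36.4
travel [ 29.01 -16.24   7.76] rot [-0.   0.  11.7] | t 5.05 tcp [581.1 -72.7 114.5] F [ 1.7 -0.1 -0.6] w 36.4
```

Request:
send_rows(
  travel=[
    [29,-16.2,-1.5],
    [29,-16.2,-1.5],
    [29,-16.2,-1.5],
    [29,-16.2,-1.5],
    [29,-16.2,-1.5],
    [29,-16.2,-1.5],
    [29,-16.2,-1.5],
    [29,-16.2,-0.5],
  ],
  rotation=[
    [0,0,11.7],
    [0,0,11.7],
    [0,0,11.7],
    [0,0,11.7],
    [0,0,11.7],
    [0,0,11.7],
    [0,0,11.7],
    [0,0,11.7],
  ],
  grip=[2.5,2.5,2.5,2.5,2.5,2.5,2.5,2.5],
)

```text
clock: 5.85
tcp_pos: [390.1, 202.7, 121.0]
orientation: [2.332, 2.104, 0.003]
force: [0.1, 0.0, -0.9]
grip_width: 35.8
```

```bash
python3 - <<'E'
from h import *
p=[391,200]
y=np.pi/2-.107
rel([p[0],p[1],37],Rdown(y))
E
```

```text
travel [-0.27  0.11  8.4 ] rot [ 0.1 -0.   0.2] | t 5.85 tcp [390.1 202.7 121. ] F [ 0.1  0.  -0.9] w 35.8
```

Request:
send_rows(
  travel=[
    [-0.3,0.1,4],
    [-0.3,0.1,7],
    [-0.3,0.1,8],
    [-0.3,0.1,8.4],
    [-0.3,0.1,8.4],
    [-0.3,0.1,8.4],
    [-0.3,0.1,8.4],
    [-0.3,0.1,8.4],
  ],
  rotation=[
    [0,0,0],
    [0,0,0],
    [0,0,0],
    [0,0,0],
    [0,0,0],
    [0,0,0],
    [0,0,0],
    [0,0,0],
  ],
  grip=[2.5,2.5,2.5,2.5,2.5,5.6,5.6,5.6],
)

```text
clock: 6.65
tcp_pos: [391.3, 199.7, 37.6]
orientation: [2.332, 2.104, 0.004]
force: [0.1, -0.1, 0.3]
grip_width: 53.2
```

```bash
python3 - <<'E'
from h import *
rel([391,200,130],Rdown(np.pi/2-.107))
rel([570,58.5,130],Rdown(np.pi/2+.028))
E
```

```text
travel [ 0.04 -0.   -9.24] rot [ 0.2 -0.1  0.2] | t 6.65 tcp [391.3 199.7  37.6] F [ 0.1 -0.1  0.3] w 53.2
travel [-12.2   19.25  -9.2 ] rot [ 0.2 -0.1 -7.5] | t 6.65 tcp [391.3 199.7  37.6] F [ 0.1 -0.1  0.3] w 53.2
```

Request:
send_rows(
  travel=[
    [0,0,-4],
    [0,0,-9],
    [-12.2,19.2,-9.2],
    [-12.2,19.2,-9.2],
    [-12.2,19.2,-9.2],
    [-12.2,19.2,-9.2],
    [-12.2,19.2,-9.2],
    [-12.2,19.2,-9.2],
  ],
  rotation=[
    [0,0,0],
    [0,0,0],
    [0,0,-7.5],
    [0,0,-7.5],
    [0,0,-7.5],
    [0,0,-7.5],
    [0,0,-7.5],
    [0,0,-7.5],
  ],
  grip=[5.8,5.8,5.8,5.8,5.8,5.8,5.8,5.8],
)

```text
clock: 7.45
tcp_pos: [571.8, 56.2, 130.1]
orientation: [2.191, 2.247, 0.006]
force: [0.3, 0.0, 0.2]
grip_width: 58.0
```

```bash
python3 - <<'E'
from h import *
snap('top','t1')
rel([570,58.5,43],Rdown(np.pi/2+.028))
E
```

```text
travel [ 0.1  -0.02  8.69] rot [ 0.2 -0.1 -0.1] | t 7.5 tcp [570.   57.5 129.9] F [-0.1 -0.5 -0.4] w 58.1
```

View pics/t1.png

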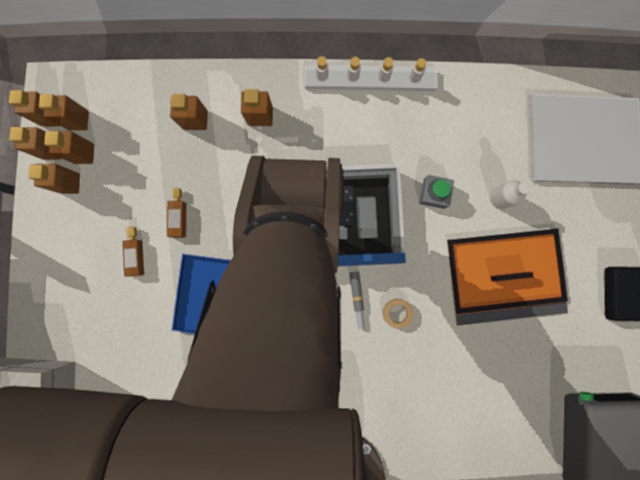

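The view shows nest0 emptied and the flacons still in place. Next is dummy2.

Request:
send_rows(
  travel=[
    [0.1,0,4],
    [0.1,0,7],
    [0.1,0,8.7],
    [0.1,0,8.7],
    [0.1,0,8.7],
    [0.1,0,8.7],
    [0.1,0,8.7],
    [0.1,0,8.7],
  ],
  rotation=[
    [0,0,0],
    [0,0,0],
    [0,0,0],
    [0,0,0],
    [0,0,0],
    [0,0,0],
    [0,0,0],
    [0,0,0],
  ],
  grip=[5.8,5.8,5.8,5.8,2.5,2.5,2.5,2.5],
)

```text
clock: 8.3
tcp_pos: [570.1, 58.8, 43.3]
orientation: [2.191, 2.249, 0.005]
force: [-0.4, 2.3, 3.1]
grip_width: 35.8
```

Request:
send_rows(
  travel=[
    [0,0,0],
    [0,0,0],
    [0,0,-4],
    [0,0,-9],
    [0,0,-9],
    [0,0,-9],
    [0,0,-9],
    [0,0,-9],
  ],
  rotation=[
    [0,0,0],
    [0,0,0],
    [0,0,0],
    [0,0,0],
    [0,0,0],
    [0,0,0],
    [0,0,0],
    [0,0,0],
  ],
  grip=[2.5,2.5,2.5,2.5,2.5,2.5,2.5,2.5],
)

```text
clock: 9.1
tcp_pos: [569.3, 58.7, 132.0]
orientation: [-2.192, -2.25, -0.002]
force: [0.2, 0.5, -0.2]
grip_width: 36.0
```

```bash
python3 - <<'E'
from h import *
p=[401,290]
y=np.pi/2-.107
rel([p[0],p[1],125],Rdown(y))
E
```

```text
travel [ 23.57 -16.22   0.71] rot [ 0.1 -0.1  7.6] | t 9.1 tcp [569.3  58.7 132. ] F [ 0.2  0.5 -0.2] w 36.0
```

Request:
send_rows(
  travel=[
    [23.6,-16.2,0],
    [23.6,-16.2,0],
    [23.6,-16.2,0],
    [23.6,-16.2,0],
    [23.6,-16.2,0],
    [23.6,-16.2,0],
    [23.6,-16.2,0],
    [23.6,-16.2,0.7],
  ],
  rotation=[
    [0,0,7.6],
    [0,0,7.6],
    [0,0,7.6],
    [0,0,7.6],
    [0,0,7.6],
    [0,0,7.6],
    [0,0,7.6],
    [0,0,7.6],
  ],
  grip=[2.5,2.5,2.5,2.5,2.5,2.5,2.5,2.5],
)

```text
clock: 9.9
tcp_pos: [401.0, 290.9, 124.7]
orientation: [-2.334, -2.102, -0.003]
force: [0.1, -0.1, -1.0]
grip_width: 36.0
```

```bash
python3 - <<'E'
from h import *
rel([401,290,37],Rdown(np.pi/2-.107))
E
```

```text
travel [-0.1   0.    8.77] rot [ 0.1 -0.1  0.1] | t 9.9 tcp [401.  290.9 124.7] F [ 0.1 -0.1 -1. ] w 36.0
```

Request:
send_rows(
  travel=[
    [-0.1,0,4],
    [-0.1,0,7],
    [-0.1,0,8.5],
    [-0.1,0,8.8],
    [-0.1,0,8.8],
    [-0.1,0,8.8],
    [-0.1,0,8.8],
    [-0.1,0,8.8],
  ],
  rotation=[
    [0,0,0],
    [0,0,0],
    [0,0,0],
    [0,0,0],
    [0,0,0],
    [0,0,0],
    [0,0,0],
    [0,0,0],
  ],
  grip=[2.5,2.5,2.5,2.5,2.5,5.6,5.6,5.6],
)

```text
clock: 10.7
tcp_pos: [401.2, 289.8, 36.6]
orientation: [-2.335, -2.102, -0.003]
force: [0.2, -0.2, -0.3]
grip_width: 53.2
```

```bash
python3 - <<'E'
from h import *
rel([470,360,220],Rdown(np.pi/2))
E
```

```text
travel [  7.73   6.12 -18.32] rot [ 0.1 -0.1 -6. ] | t 10.7 tcp [401.2 289.8  36.6] F [ 0.2 -0.2 -0.3] w 53.2
```

Request:
send_rows(
  travel=[
    [0,0,-4],
    [0,0,-9],
    [7.7,6.1,-18.3],
    [7.7,6.1,-18.3],
    [7.7,6.1,-18.3],
    [7.7,6.1,-18.3],
    [7.7,6.1,-18.3],
    [7.7,6.1,-18.3],
  ],
  rotation=[
    [0,0,0],
    [0,0,0],
    [0,0,-6],
    [0,0,-6],
    [0,0,-6],
    [0,0,-6],
    [0,0,-6],
    [0,0,-6],
  ],
  grip=[6,6,6,6,6,6,6,6],
)

```text
clock: 11.5
tcp_pos: [468.8, 358.9, 218.6]
orientation: [-2.221, -2.221, 0.001]
force: [-0.2, -1.0, 0.6]
grip_width: 60.0
```

```bash
python3 - <<'E'
from h import *
st,_=snap('wrist','w3')
E
```

```text
(no output)
```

View pics/w3.png

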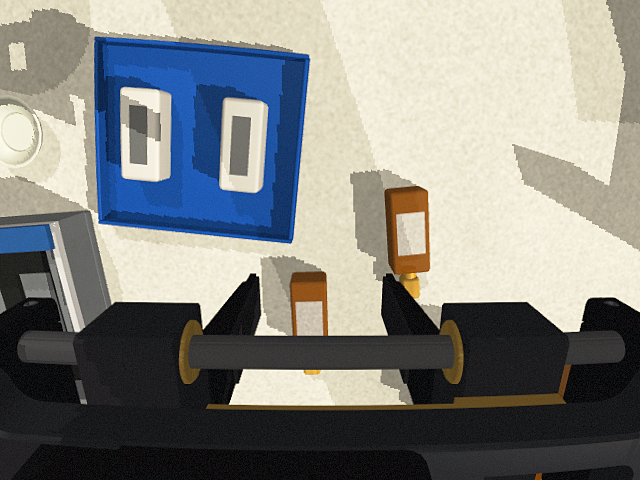

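Both dummies lie in the tray, at (145,135) and (244,145). Flacon A's label is at (411,235). I'll measure both flacons.

```bash
python3 - <<'E'
import cv2
t=cv2.imread('pics/w3.png');w=cv2.imread('pics/w1.png')
a=cv2.resize(t[170:310,360:460],None,fx=4,fy=4,interpolation=cv2.INTER_CUBIC)
b=cv2.resize(w[225:335,250:320],None,fx=5,fy=5,interpolation=cv2.INTER_CUBIC)
import numpy as np
o=np.zeros((560,760,3),np.uint8);o[:560,:400]=a;o[:550,405:755]=b;cv2.imwrite('pics/d3.png',o)
E
```

```text
(no output)
```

View pics/d3.png

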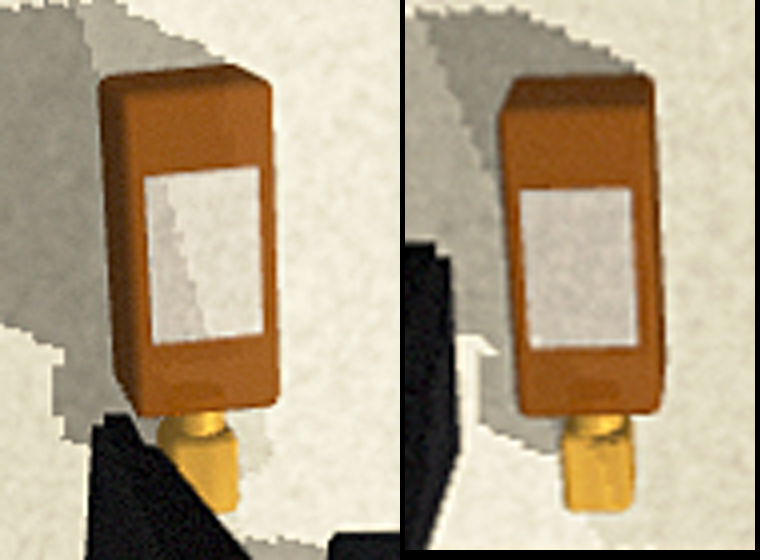

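```bash
python3 - <<'E'
from meas import *
im,c=load('wrist','w3'); im1,c1_=load('wrist','w1')
a=lambda x,y:((x+.5)/4-.5+360,(y+.5)/4-.5+170)
b=lambda x,y:((x-405+.5)/5-.5+250,(y+.5)/5-.5+225)
for n,cc,L,F in (('A',c,[a(146,177),a(258,168),a(264,332),a(152,343)],[a(140,412),a(278,404)]),
             ('B',c1_,[b(519,190),b(631,188),b(637,346),b(530,350)],[b(521,413),b(661,411)])):
    W=onz(cc,L,32);m=W.mean(0);v=W[2]+W[3]-W[0]-W[1];yaw=np.arctan2(v[1],v[0])
    f=onz(cc,F,32);print(n,m,'yaw',yaw,'label size',np.linalg.norm(v)/2,np.linalg.norm(W[1]-W[0]),'front',f.mean(0),np.linalg.norm(f[1]-f[0]))
    d=np.array([np.cos(yaw),np.sin(yaw),0]);print('  centre from front',f.mean(0)-40*d,'front-label along',(f.mean(0)-m)@d)
from crops import *
print(tri([(cam('top'),c2(100,290)),(c,np.mean([a(146,177),a(258,168),a(264,332),a(152,343)],0))]))
print(tri([(cam('top'),c2(244,160)),(c1_,np.mean([b(519,190),b(631,188),b(637,346),b(530,350)],0))]))
E
```

```text
A [480.2 442.4  32. ] yaw 0.09810664600814485 label size 39.70022725020687 25.744841772868543 front [517.62 445.78  32.  ] 33.16319872481775
  centre from front [477.81 441.86  32.  ] front-label along 37.56679625021834
B [568.03 347.31  32.  ] yaw 0.02205499459611604 label size 40.54921506175226 26.36810874242294 front [605.26 349.11  32.  ] 34.190477172010034
  centre from front [565.27 348.22  32.  ] front-label along 37.25764031067153
(array([478.05, 440.52,  38.29]), [0.3, 0.3])
(array([565.82, 347.67,  36.38]), [0.2, 0.2])
```

```bash
python3 - <<'E'
from h import *
R=Rdown(np.pi/2+.098)
rel([479.5,442.2,90],R);rel([479.5,442.2,32],R)
E
```

```text
travel [ 8.33  1.07 12.86] rot [-0.  -0.  -5.6] | t 11.55 tcp [468.8 358.9 218.6] F [ 0.9 -0.1  0.6] w 60.1
travel [ 8.33  1.08 18.66] rot [-0.  -0.  -5.6] | t 11.55 tcp [468.8 358.9 218.6] F [ 0.9 -0.1  0.6] w 60.1
```

Request:
send_rows(
  travel=[
    [8.3,1.1,3],
    [8.3,1.1,7],
    [8.3,1.1,11],
    [8.3,1.1,12.9],
    [8.3,1.1,15],
    [8.3,1.1,17],
    [8.3,1.1,18.6],
    [8.3,1.1,18.6],
  ],
  rotation=[
    [0,0,-5.6],
    [0,0,-5.6],
    [0,0,-5.6],
    [0,0,-5.6],
    [0,0,-5.6],
    [0,0,-5.6],
    [0,0,-5.6],
    [0,0,-5.6],
  ],
  grip=[6,6,6,6,6,6,6,6],
)

```text
clock: 12.35
tcp_pos: [478.6, 440.8, 30.2]
orientation: [-2.11, -2.326, 0.008]
force: [-1.0, 0.1, 0.7]
grip_width: 59.9
```

```bash
python3 - <<'E'
from h import *
st,_=snap('wrist','w4');R=Rdown(np.pi/2+.098)
rel([479.5,442.2,32],R)
E
```

```text
travel [ 0.09  0.03 -0.03] rot [-0.2  0.1 -0.1] | t 12.4 tcp [479.3 441.3  31.7] F [ 0.1 -0.7 -0. ] w 60.2
```

View pics/w4.png

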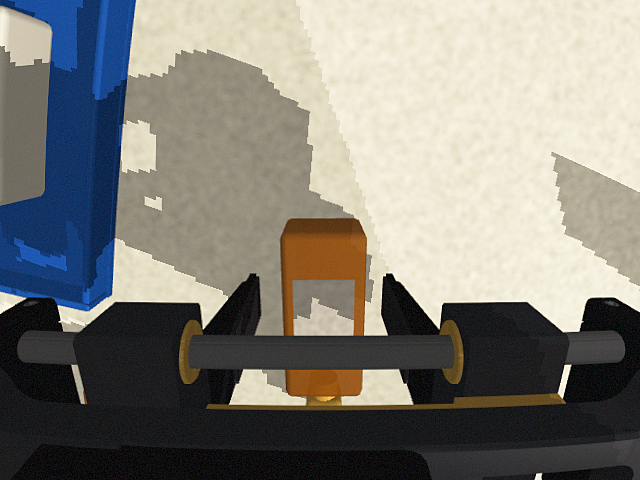

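The flacon sits squarely between the open fingers, spanning columns 283–366. Close and lift.

Request:
send_rows(
  travel=[
    [0.1,0,0],
    [0.1,0,0],
    [0.1,0,0],
    [0.1,0,0],
    [0.1,0,0],
    [0.1,0,0],
    [0.1,0,-3],
    [0.1,0,-7],
  ],
  rotation=[
    [0,0,0],
    [0,0,0],
    [0,0,0],
    [0,0,0],
    [0,0,0],
    [0,0,0],
    [0,0,0],
    [0,0,0],
  ],
  grip=[2.5,2.5,2.5,2.5,2.5,2.5,2.5,2.5],
)

```text
clock: 13.2
tcp_pos: [478.4, 441.6, 100.4]
orientation: [-2.11, -2.325, 0.012]
force: [0.1, 1.1, -2.9]
grip_width: 35.9
```

```bash
python3 - <<'E'
from h import *
rel([579.8,-73.2,150],Rdown(np.pi/2+.06))
E
```

```text
travel [-52.24   5.08  -4.81] rot [-0.4  0.2  2.1] | t 13.2 tcp [478.4 441.6 100.4] F [ 0.1  1.1 -2.9] w 35.9
```

Request:
send_rows(
  travel=[
    [0,0,-4.8],
    [-30,3,-4.8],
    [-30,3,-4.8],
    [-30,3,-4.8],
    [-30,3,-4.8],
    [-40,4,-4.8],
    [-48,4.5,-4.8],
    [-52.2,5.1,-4.8],
  ],
  rotation=[
    [0,0,0],
    [0,0,2],
    [0,0,2],
    [0,0,2],
    [0,0,2],
    [0,0,2],
    [0,0,2],
    [0,0,2],
  ],
  grip=[2.5,2.5,2.5,2.5,2.5,2.5,2.5,2.5],
)

```text
clock: 14.0
tcp_pos: [546.1, 96.4, 149.3]
orientation: [-2.15, -2.288, 0.012]
force: [-0.3, -0.1, -2.6]
grip_width: 35.8
```

```bash
python3 - <<'E'
from h import *
rel([579.8,-73.2,120],Rdown(np.pi/2+.06))
E
```

```text
travel [-17.13   2.33   2.98] rot [-0.4  0.2  0.1] | t 14.0 tcp [546.1  96.4 149.3] F [-0.3 -0.1 -2.6] w 35.8
```

Request:
send_rows(
  travel=[
    [-17.1,2.3,0],
    [-17.1,2.3,0],
    [-17.1,2.3,0],
    [-17.1,2.3,0],
    [-17.1,2.3,1.5],
    [-17.1,2.3,3],
    [-17.1,2.3,3],
    [-17.1,2.3,3],
  ],
  rotation=[
    [-0.4,0.2,0],
    [-0.4,0.2,0],
    [-0.4,0.2,0],
    [-0.4,0.2,0],
    [-0.4,0.2,0],
    [-0.4,0.2,0],
    [-0.4,0.2,0],
    [-0.4,0.2,0],
  ],
  grip=[2.5,2.5,2.5,2.5,2.5,2.5,2.5,2.5],
)

```text
clock: 14.8
tcp_pos: [579.4, -72.8, 119.8]
orientation: [-2.151, -2.289, 0.001]
force: [0.3, -0.1, -2.4]
grip_width: 35.6
```

```bash
python3 - <<'E'
from h import *
st,_=snap('wrist','w5')
rel([579.8,-73.2,44.5],Rdown(np.pi/2+.06),st)
E
```

```text
travel [-0.04  0.04  7.53] rot [-0.   0.   0.1] | t 14.8 tcp [579.4 -72.8 119.8] F [ 0.3 -0.1 -2.4] w 35.6
```

View pics/w5.png

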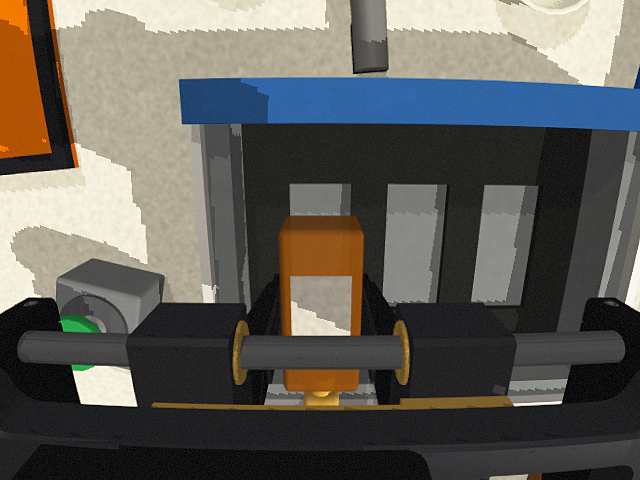

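Request:
send_rows(
  travel=[
    [0,0,3],
    [0,0,5],
    [0,0,6.2],
    [0,0,6.9],
    [0,0,7.3],
    [0,0,7.5],
    [0,0,7.5],
    [0,0,7.5],
  ],
  rotation=[
    [0,0,0],
    [0,0,0],
    [0,0,0],
    [0,0,0],
    [0,0,0],
    [0,0,0],
    [0,0,0],
    [0,0,0],
  ],
  grip=[2.5,2.5,2.5,2.5,2.5,2.5,2.5,2.5],
)

```text
clock: 15.65
tcp_pos: [580.0, -72.9, 45.8]
orientation: [2.15, 2.289, 0.0]
force: [-1.0, -0.3, -2.9]
grip_width: 35.9
```

Request:
send_rows(
  travel=[
    [0,0,0.1],
    [0,0,0.15],
    [0,0,0.2],
    [0,0,0.2],
    [0,0,0.2],
    [0,0,0.2],
    [0,0,0.2],
    [0,0,0.2],
  ],
  rotation=[
    [0,0,0],
    [0,0,0],
    [0,0,0],
    [0,0,0],
    [0,0,0],
    [0,0,0],
    [0,0,0],
    [0,0,0],
  ],
  grip=[2.5,2.5,2.5,2.5,5.6,5.6,5.6,5.6],
)

```text
clock: 16.45
tcp_pos: [580.0, -72.9, 43.7]
orientation: [2.15, 2.289, 0.0]
force: [-0.3, -0.1, -0.1]
grip_width: 55.4
```

```bash
python3 - <<'E'
from h import *
rel([579.8,-73.2,150],Rdown(np.pi/2+.06))
rel([540,320,220],Rdown(np.pi/2))
E
```

```text
travel [-4.000e-02 -1.000e-02 -1.063e+01] rot [0.1 0.  0.1] | t 16.45 tcp [580.  -72.9  43.7] F [-0.3 -0.1 -0.1] w 55.4
travel [ 39.45  -1.52 -17.66] rot [0.1 0.  3.6] | t 16.45 tcp [580.  -72.9  43.7] F [-0.3 -0.1 -0.1] w 55.4
```

Request:
send_rows(
  travel=[
    [0,0,-4],
    [0,0,-9],
    [0,0,-12],
    [39.4,-1.5,-17.6],
    [39.4,-1.5,-17.6],
    [39.4,-1.5,-17.6],
    [39.4,-1.5,-17.6],
    [39.4,-1.5,-17.6],
  ],
  rotation=[
    [0,0,0],
    [0,0,0],
    [0,0,0],
    [0,0,3.6],
    [0,0,3.6],
    [0,0,3.6],
    [0,0,3.6],
    [0,0,3.6],
  ],
  grip=[6,6,6,6,6,6,6,6],
)

```text
clock: 17.25
tcp_pos: [554.4, 175.4, 199.1]
orientation: [2.221, 2.22, 0.001]
force: [0.8, -0.3, -0.1]
grip_width: 60.2
```

```bash
python3 - <<'E'
from h import *
st,_=snap('wrist','w6')
rel([540,340,220],Rdown(np.pi/2),st)
E
```

```text
travel [16.46 -1.45 -2.1 ] rot [ 0.1  0.  -0. ] | t 17.25 tcp [554.4 175.4 199.1] F [ 0.8 -0.3 -0.1] w 60.2
```

View pics/w6.png

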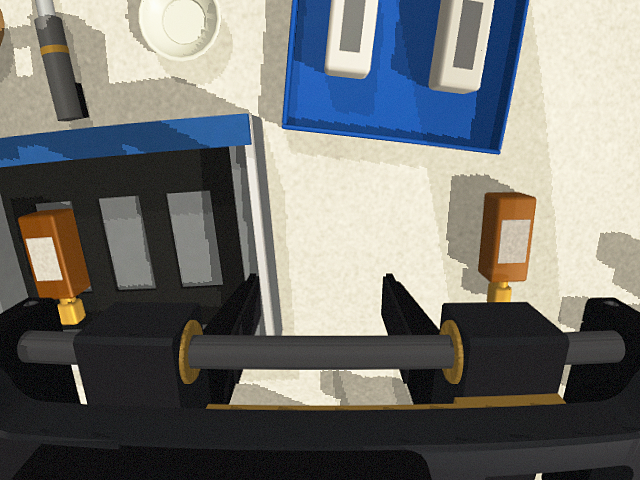

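```bash
python3 - <<'E'
from meas import *
im,c=load('wrist','w6')
print(proj(c,[[568,347.3,32],[579.8,-73.2,44]]), onz(c,[(515,241),(42,258)],32),onz(c,[(42,258)],44))
cv2.imwrite('pics/d4.png',cv2.resize(im[170:310,460:560],None,fx=4,fy=4,interpolation=cv2.INTER_CUBIC))
E
```

```text
[[513.44 241.07]
 [ 43.06 258.19]] [[567.93 348.75  32.  ]
 [583.67 -84.12  32.  ]] [[579.63 -74.22  44.  ]]
```

View pics/d4.png

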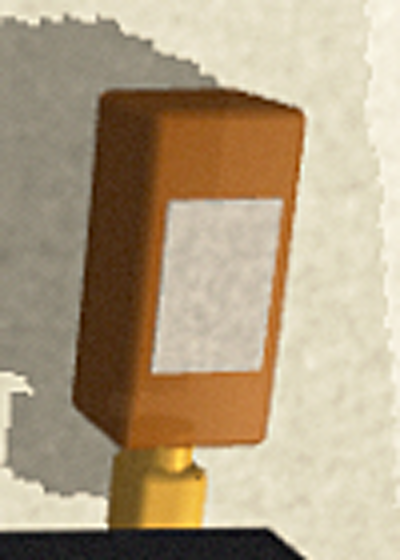

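```bash
python3 - <<'E'
from meas import *
im,c=load('wrist','w6')
a=lambda x,y:((x+.5)/4-.5+460,(y+.5)/4-.5+170)
W=onz(c,[a(168,200),a(284,197),a(265,371),a(151,374)],32);v=W[2]+W[3]-W[0]-W[1];print(W.mean(0),np.arctan2(v[1],v[0]))
R=Rdown(np.pi/2+.025)
rel([567.5,348,32],R)
E
```

```text
[568.26 347.83  32.  ] 0.037508775409456324
travel [16.63  1.37 16.85] rot [ 0.2 -0.1 -1.3] | t 17.3 tcp [553.8 181.4 200.2] F [-2.7  3.8  0.9] w 60.1
```

Request:
send_rows(
  travel=[
    [16.7,1.4,1],
    [16.7,1.4,4],
    [16.7,1.4,8],
    [16.7,1.4,12],
    [16.7,1.4,14],
    [16.7,1.4,16],
    [16.7,1.4,16.8],
    [16.7,1.4,16.8],
  ],
  rotation=[
    [0,0,-1.6],
    [0,0,-1.6],
    [0,0,-1.6],
    [0,0,-1.6],
    [0,0,-1.6],
    [0,0,-1.6],
    [0,0,-1.6],
    [0,0,-1.6],
  ],
  grip=[6,6,6,6,6,6,6,6],
)

```text
clock: 18.1
tcp_pos: [567.6, 348.4, 31.8]
orientation: [2.187, 2.255, 0.002]
force: [0.4, -0.7, -0.2]
grip_width: 59.6
```

```bash
python3 - <<'E'
from h import *
st,_=snap('wrist','w7')
rel([567.5,348,32],Rdown(np.pi/2+.03),st)
E
```

```text
travel [-0.04 -0.01 -0.02] rot [ 0.1 -0.   0. ] | t 18.1 tcp [567.6 348.4  31.8] F [ 0.4 -0.7 -0.2] w 59.6
```

View pics/w7.png

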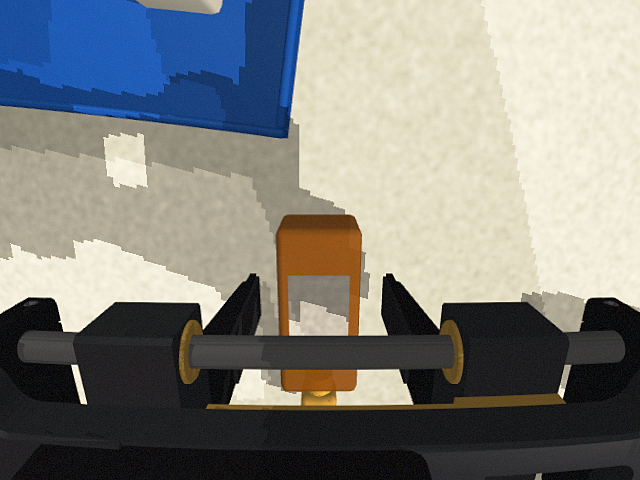

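Flacon B is centred between the fingers, spanning columns 278–361. Close and lift.

Request:
send_rows(
  travel=[
    [0,0,0],
    [0,0,0],
    [0,0,0],
    [0,0,0],
    [0,0,0],
    [0,0,0],
    [0,0,-3],
    [0,0,-8],
  ],
  rotation=[
    [0,0,0],
    [0,0,0],
    [0,0,0],
    [0,0,0],
    [0,0,0],
    [0,0,0],
    [0,0,0],
    [0,0,0],
  ],
  grip=[2.5,2.5,2.5,2.5,2.5,2.5,2.5,2.5],
)

```text
clock: 18.95
tcp_pos: [566.4, 347.6, 110.8]
orientation: [-2.187, -2.254, 0.005]
force: [1.1, 0.3, -2.7]
grip_width: 35.9
```

```bash
python3 - <<'E'
from h import *
B=Ro.from_euler('z',.06).as_matrix();print(np.array([575.8,-7.4,0])+B@[0,66,12])
rel([571.8,58.5,130],Rdown(np.pi/2+.06))
E
```

```text
[571.84237557  58.48123564  12.        ]
travel [-28.91  -0.33  -1.88] rot [-0.2  0.1 -1.7] | t 18.95 tcp [566.4 347.6 110.8] F [ 1.1  0.3 -2.7] w 35.9
```

Request:
send_rows(
  travel=[
    [0,0,-2.5],
    [-28.9,-0.3,-2.5],
    [-28.9,-0.3,-2.5],
    [-28.9,-0.3,-2.5],
    [-28.9,-0.3,-2.5],
    [-28.9,-0.3,-2.5],
    [-28.9,-0.3,-2.5],
    [-28.9,-0.3,-2],
  ],
  rotation=[
    [0,0,0],
    [-0.2,0,-1.7],
    [-0.2,0,-1.7],
    [-0.2,0,-1.7],
    [-0.2,0,-1.7],
    [-0.2,0,-1.7],
    [-0.2,0,-1.7],
    [-0.2,0,-1.7],
  ],
  grip=[2.5,2.5,2.5,2.5,2.5,2.5,2.5,2.5],
)

```text
clock: 19.75
tcp_pos: [572.3, 54.5, 131.5]
orientation: [2.158, 2.281, -0.001]
force: [1.2, 0.4, -2.1]
grip_width: 35.9
```

```bash
python3 - <<'E'
from h import *
rel([571.8,58.5,44],Rdown(np.pi/2+.06))
E
```

```text
travel [ 0.42 -0.04  8.75] rot [ 0.1  0.1 -0.3] | t 19.75 tcp [572.3  54.5 131.5] F [ 1.2  0.4 -2.1] w 35.9
```

Request:
send_rows(
  travel=[
    [0.4,0,0],
    [0.4,0,0],
    [0.4,0,0],
    [0.4,0,2],
    [0.4,0,4],
    [0.4,0,4.5],
    [0.4,0,4.5],
    [0.4,0,4.5],
  ],
  rotation=[
    [0,0,-0.3],
    [0,0,-0.3],
    [0,0,-0.3],
    [0,0,-0.3],
    [0,0,-0.3],
    [0,0,-0.3],
    [0,0,-0.3],
    [0,0,-0.3],
  ],
  grip=[2.5,2.5,2.5,2.5,2.5,2.5,2.5,2.5],
)

```text
clock: 20.55
tcp_pos: [572.5, 58.8, 87.2]
orientation: [2.151, 2.287, 0.0]
force: [0.9, 0.7, -2.1]
grip_width: 35.7
```

```bash
python3 - <<'E'
from h import *
rel([571.8,58.5,44],Rdown(np.pi/2+.06))
E
```

```text
travel [-0.02 -0.08  4.32] rot [0.1 0.1 0.1] | t 20.55 tcp [572.5  58.8  87.2] F [ 0.9  0.7 -2.1] w 35.7
```

Request:
send_rows(
  travel=[
    [0,0,2.5],
    [0,0,3.6],
    [0,0,4.1],
    [0,0,4.3],
    [0,0,4.3],
    [0,0,4.3],
    [0,0,4.3],
    [0,0,4.3],
  ],
  rotation=[
    [0,0,0],
    [0,0,0],
    [0,0,0],
    [0,0,0],
    [0,0,0],
    [0,0,0],
    [0,0,0],
    [0,0,0],
  ],
  grip=[2.5,2.5,2.5,2.5,2.5,2.5,5.6,5.6],
)

```text
clock: 21.35
tcp_pos: [573.1, 58.8, 44.9]
orientation: [2.15, 2.286, 0.002]
force: [0.2, 1.1, 0.2]
grip_width: 46.5
```

Request:
send_rows(
  travel=[
    [0,0,0],
    [0,0,0],
    [0,0,-4],
    [0,0,-8],
    [0,0,-13],
    [0,0,-18],
    [0,0,-21],
    [0,0,-21],
  ],
  rotation=[
    [0,0,0],
    [0,0,0],
    [0,0,0],
    [0,0,0],
    [0,0,0],
    [0,0,0],
    [0,0,0],
    [0,0,0],
  ],
  grip=[5.6,5.6,5.6,5.6,5.6,5.6,5.6,5.6],
)

```text
clock: 22.15
tcp_pos: [573.7, 59.1, 259.4]
orientation: [2.146, 2.282, 0.01]
force: [-0.1, 0.1, 0.0]
grip_width: 56.1
```

```bash
python3 - <<'E'
from h import *
st,_=snap('wrist','w8')
rel([530,-7,250],Rdown(np.pi/2+.06),st)
E
```

```text
travel [-6.33 -4.77  0.91] rot [0.6 0.1 0.1] | t 22.15 tcp [573.7  59.1 259.4] F [-0.1  0.1  0. ] w 56.1
```

View pics/w8.png

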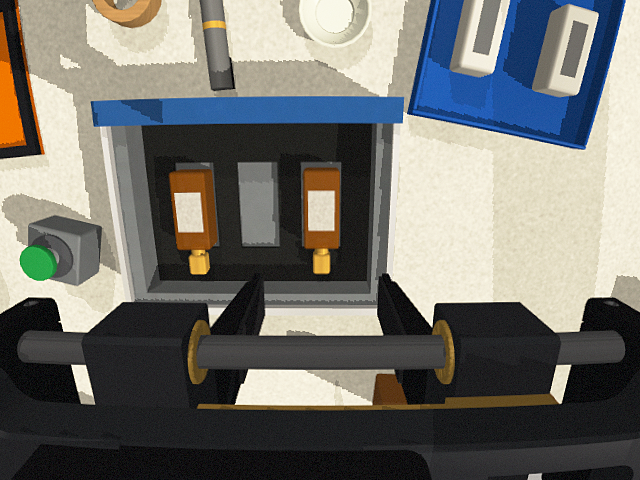

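Both flacons sit in nests 0 and 2, with labels at (188,213) and (321,210). I'll verify their heights by triangulation and go and look at the cover.

```bash
python3 - <<'E'
from meas import *
im6,c6=load('wrist','w6');im,c=load('wrist','w8')
print(tri([(c6,(42,258)),(c,(188.5,212.5))]))
print(proj(c,[[579.8,-73.2,44],[571.8,58.5,44]]))
rel([450,-440,300],Rdown(.11))
E
```

```text
(array([579.72, -72.12,  46.46]), [0.9, 0.9])
[[188.1  211.11]
 [320.61 210.79]]
travel [-49.07 -15.29  -4.33] rot [ 0.4 -0.2 87.2] | t 22.2 tcp [572.8  59.1 256.8] F [-0.5 -0.5 -1.2] w 55.8
```

Request:
send_rows(
  travel=[
    [-5,-2,-4],
    [-10,-3,-4.3],
    [-15,-5,-4.3],
    [-20,-6,-4.3],
    [-25,-8,-4.3],
    [-30,-9,-4.3],
    [-35,-11,-4.3],
    [-40,-12.5,-4.3],
  ],
  rotation=[
    [0,0,8],
    [0,0,16],
    [0,0,24],
    [0,0,32],
    [0,0,40],
    [0,0,48],
    [0,0,56],
    [0,0,64],
  ],
  grip=[5,5,5,5,5,5,5,5],
)

```text
clock: 23.0
tcp_pos: [478.7, -319.2, 298.0]
orientation: [3.039, 0.791, 0.008]
force: [1.0, 0.3, 0.4]
grip_width: 50.0
```

```bash
python3 - <<'E'
from meas import *
rel([450,-440,300],Rdown(.11))
E
```

```text
travel [-8.4   9.15 -0.21] rot [ 0.1 -0.3 22.9] | t 23.0 tcp [ 478.7 -319.2  298. ] F [1.  0.3 0.4] w 50.0
```

Request:
send_rows(
  travel=[
    [-8.4,9.2,-0.2],
    [-8.4,9.2,-0.2],
    [-8.4,9.2,-0.2],
    [-8.4,9.2,-0.2],
    [-8.4,9.2,-0.2],
    [-8.4,9.2,-0.2],
    [-8.4,9.2,-0.2],
    [-8.4,9.2,-0.2],
  ],
  rotation=[
    [0,-0.3,8],
    [0,-0.3,16],
    [0,-0.3,22.9],
    [0,-0.3,22.9],
    [0,-0.3,22.9],
    [0,-0.3,22.9],
    [0,-0.3,22.9],
    [0,-0.3,22.9],
  ],
  grip=[5,5,5,5,5,5,5,5],
)

```text
clock: 23.8
tcp_pos: [450.7, -439.5, 300.0]
orientation: [3.135, 0.175, 0.001]
force: [-0.1, -0.7, -0.7]
grip_width: 49.9
```

```bash
python3 - <<'E'
from meas import *
st,im=snap('wrist','w9');snap('top','t2')
rel([450,-440,300],Rdown(.11),st)
E
```

```text
travel [-0.07  0.04  0.  ] rot [ 0.1 -0.   0.1] | t 23.8 tcp [ 450.7 -439.5  300. ] F [-0.1 -0.7 -0.7] w 49.9
```

View pics/w9.png

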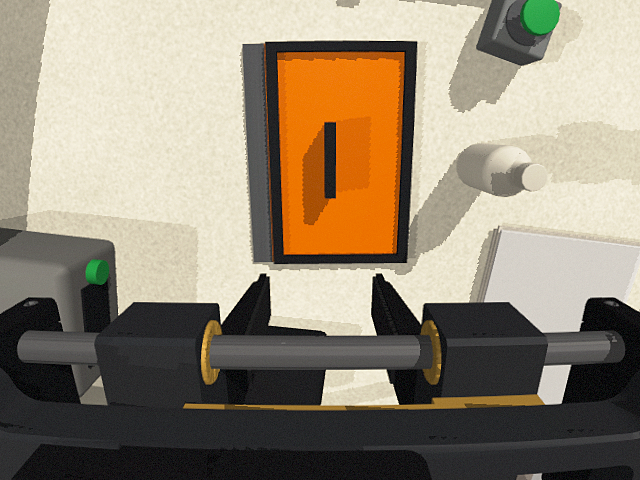

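View pics/t2.png

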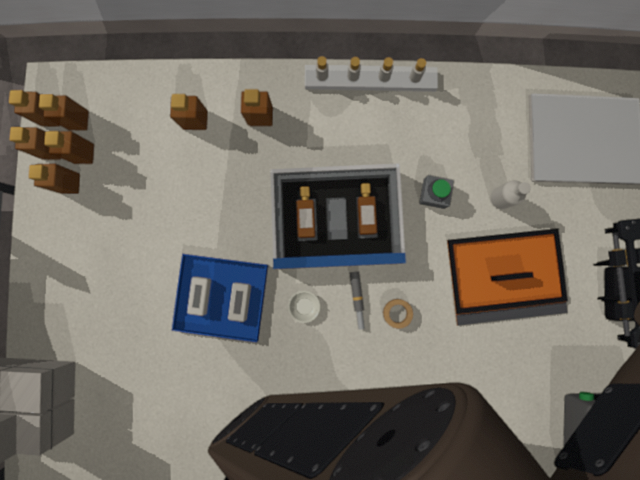

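The top view shows both flacons in nests, both dummies in the tray, and no other lying flacon. Next I'll fit the cover's pose.

```bash
python3 - <<'E'
import cv2
t=cv2.imread('pics/w9.png')
cv2.imwrite('pics/d5.png',cv2.resize(t[30:155,235:425],None,fx=4,fy=4,interpolation=cv2.INTER_CUBIC))
cv2.imwrite('pics/d6.png',cv2.resize(t[150:275,235:425],None,fx=4,fy=4,interpolation=cv2.INTER_CUBIC))
E
```

```text
(no output)
```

View pics/d5.png

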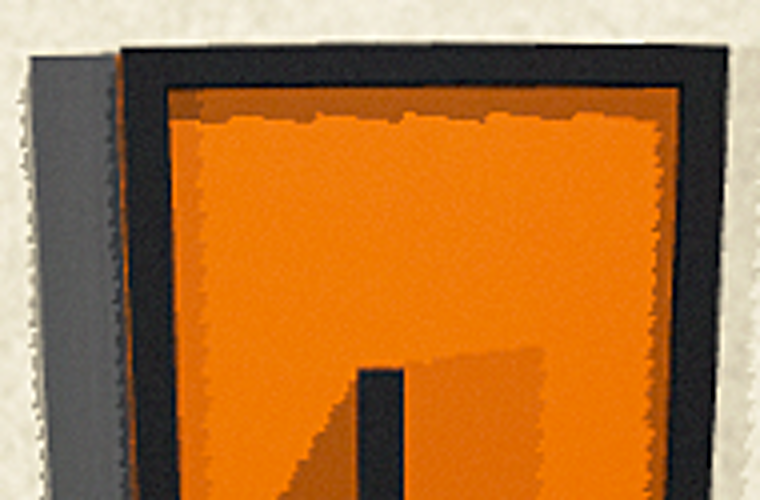

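View pics/d6.png

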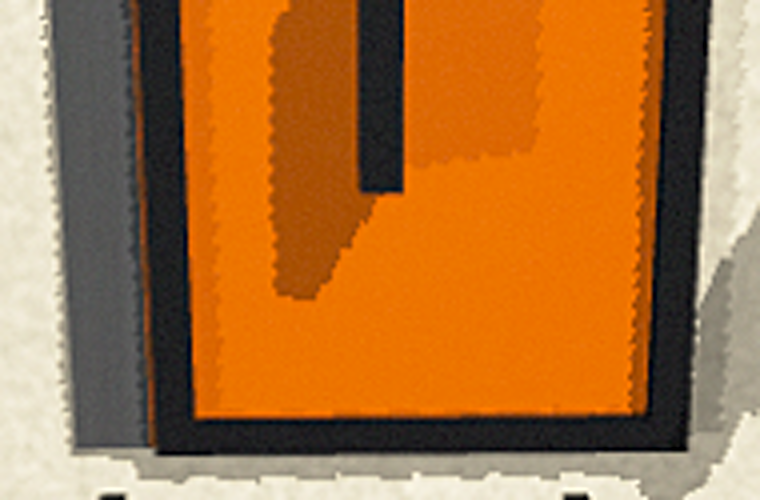

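```bash
python3 - <<'E'
from meas import *
im,c=load('wrist','w9')
a=lambda x,y:((x+.5)/4-.5+235,(y+.5)/4-.5+30)
b=lambda x,y:((x+.5)/4-.5+235,(y+.5)/4-.5+150)
P=[[-95,126,5],[-95,-126,5],[95,126,13],[95,-126,13],[-69,126,13],[-69,-126,13],[-6,40,45],[6,40,45],[-6,-40,45],[6,-40,45]]
uv=[a(30,57),b(75,452),a(728,45),b(688,449),a(121,49),b(157,452),a(357,371),a(404,371),b(358,191),b(404,191)]
print(fit(c,P,uv,[453,-391,0,.11]))
print(fit(c,P[6:],uv[6:],[453,-391,0,.11]))
x,_=fit(c,P,uv,[453,-391,0,.11])
print(proj(cam('top'),np.array(P)@Ro.from_euler('z',x[3]).as_matrix().T+x[:3]))
from crops import *
print(np.round(c3(112,525),1),np.round(c3(662,465),1),np.round(c3(615,45),1),np.round(c3(283,285),1))
B=Rdown(x[3]);rel([x[0],x[1],120],B)
E
```

```text
(array([ 454.63, -389.15,   -2.52,    0.12]), np.float64(0.45691712849653937))
(array([ 454.73, -389.58,   -8.38,    0.12]), np.float64(0.18801308648176984))
[[456.63 324.69]
 [566.89 312.04]
 [447.71 238.69]
 [557.93 227.37]
 [456.32 313.21]
 [567.32 300.64]
 [496.73 280.61]
 [496.06 275.  ]
 [533.01 276.64]
 [532.32 271.06]]
[457.  324.6] [567.  312.6] [557.6 228.6] [491.2 276.6]
travel [ 0.96 -5.03 18.  ] rot [ 0.1 -0.  -0.5] | t 23.9 tcp [ 450.5 -439.8  300.1] F [-0.3  0.3 -0.7] w 49.7
```

```bash
python3 - <<'E'
from meas import *
B=Rdown(.118);rel([454.7,-389.3,90],B);rel([454.7,-389.3,35],B)
E
```

```text
travel [ 0.97 -5.02 21.  ] rot [ 0.1 -0.  -0.4] | t 23.9 tcp [ 450.5 -439.8  300.1] F [-0.3  0.3 -0.7] w 49.7
travel [ 0.96 -5.03 26.5 ] rot [ 0.1 -0.  -0.4] | t 23.9 tcp [ 450.5 -439.8  300.1] F [-0.3  0.3 -0.7] w 49.7
```

Request:
send_rows(
  travel=[
    [1,-5,4],
    [1,-5,8.5],
    [1,-5,13],
    [1,-5,17.5],
    [1,-5,20.5],
    [1,-5,21],
    [1,-5,21],
    [1,-5,21],
  ],
  rotation=[
    [0.1,0,-0.4],
    [0.1,0,-0.4],
    [0.1,0,-0.4],
    [0.1,0,-0.4],
    [0.1,0,-0.4],
    [0.1,0,-0.4],
    [0.1,0,-0.4],
    [0.1,0,-0.4],
  ],
  grip=[4.4,4.4,4.4,4.4,4.4,4.4,4.4,4.4],
)

```text
clock: 24.7
tcp_pos: [455.7, -390.0, 91.7]
orientation: [3.134, 0.185, 0.003]
force: [-0.2, -0.5, 0.5]
grip_width: 44.3
```

```bash
python3 - <<'E'
from meas import *
st,_=snap('wrist','w10');print(Ro.from_rotvec(st['orientation']).as_matrix())
B=Rdown(.118);rel([454.7,-389.3,35],B,st)
E
```

```text
[[ 0.99  0.12  0.  ]
 [ 0.12 -0.99 -0.  ]
 [ 0.    0.   -1.  ]]
travel [-0.1  -0.09  5.67] rot [ 0.1 -0.1 -0. ] | t 24.7 tcp [ 455.7 -390.    91.7] F [-0.2 -0.5  0.5] w 44.3
```

View pics/w10.png

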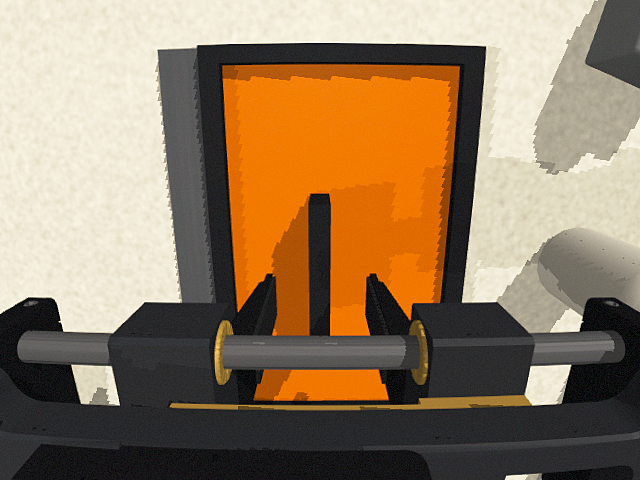

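The bar is centred between the fingers at column 319. Descend and close.

Request:
send_rows(
  travel=[
    [-0.1,-0.1,3],
    [-0.1,-0.1,5],
    [-0.1,-0.1,5.7],
    [-0.1,-0.1,5.7],
    [-0.1,-0.1,5.7],
    [-0.1,-0.1,5.7],
    [-0.1,-0.1,5.7],
    [-0.1,-0.1,5.7],
  ],
  rotation=[
    [0,0,0],
    [0,0,0],
    [0,0,0],
    [0,0,0],
    [0,0,0],
    [0,0,0],
    [0,0,0],
    [0,0,0],
  ],
  grip=[4.4,4.4,4.4,4.4,4.4,0.5,0.5,0.5],
)

```text
clock: 25.55
tcp_pos: [454.9, -389.4, 35.5]
orientation: [3.133, 0.185, 0.004]
force: [0.1, -0.9, -0.1]
grip_width: 25.4
```

Request:
send_rows(
  travel=[
    [0,0,0],
    [0,0,0],
    [0,0,0],
    [0,0,0],
    [0,0,0],
    [0,0,0],
    [0,0,0],
    [0,0,0],
  ],
  rotation=[
    [0,0,0],
    [0,0,0],
    [0,0,0],
    [0,0,0],
    [0,0,0],
    [0,0,0],
    [0,0,0],
    [0,0,0],
  ],
  grip=[0.5,0.5,0.5,0.5,0.5,0.5,0.5,0.5],
)

```text
clock: 26.35
tcp_pos: [455.0, -389.5, 35.7]
orientation: [3.133, 0.185, 0.005]
force: [-0.9, 0.6, 6.1]
grip_width: 12.1
```

```bash
python3 - <<'E'
from meas import *
st=arm.read_state();B=Rdown(.118);rel([454.7,-389.3,35],B,st);print(st['q'])
E
```

```text
travel [-0.02 -0.02  0.07] rot [ 0.2 -0.2 -0. ] | t 26.35 tcp [ 455.  -389.5   35.7] F [-0.9  0.6  6.1] w 12.1
[-0.82  0.71  1.79  0.    0.64 -0.94]
```

```bash
python3 - <<'E'
import cv2
t=cv2.imread('pics/w8.png')
cv2.imwrite('pics/d7.png',cv2.resize(t[85:275,85:275],None,fx=4,fy=3,interpolation=cv2.INTER_CUBIC))
cv2.imwrite('pics/d8.png',cv2.resize(t[85:275,230:420],None,fx=4,fy=3,interpolation=cv2.INTER_CUBIC))
E
```

```text
(no output)
```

View pics/d7.png

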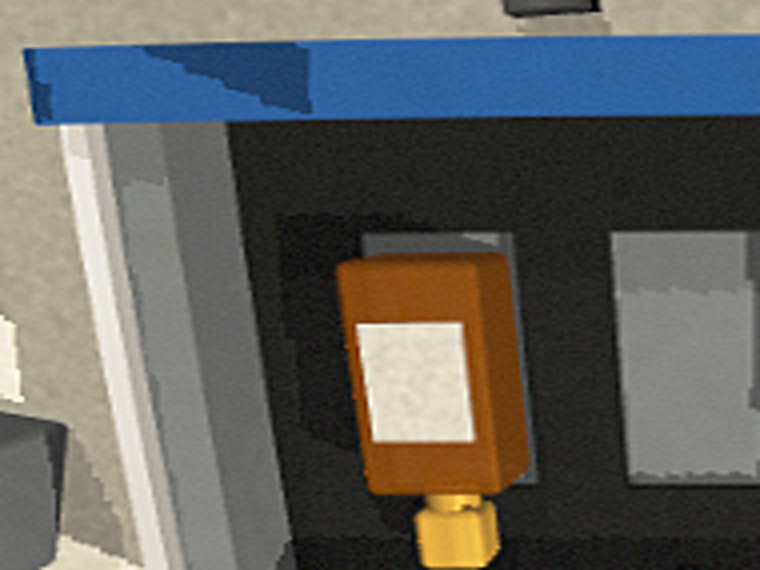

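View pics/d8.png

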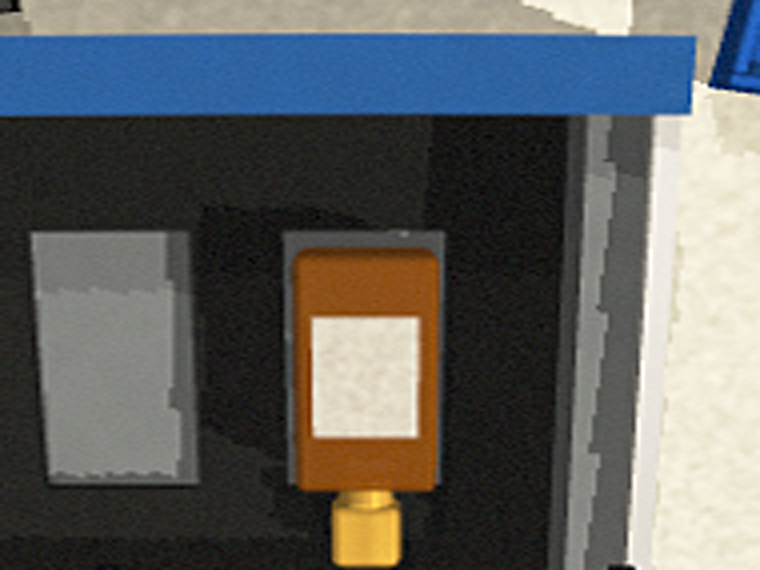

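```bash
cat > cov.py <<'E'
from meas import *
import pickle,os
BED=np.array([575.8,-7.4,0.0]);BYAW=.060
def setgrasp(cover_pos,yaw,st):
    T=np.eye(4);T[:3,:3]=Ro.from_rotvec(st['orientation']).as_matrix();T[:3,3]=st['tcp_pos']
    C=np.eye(4);C[:3,:3]=Ro.from_euler('z',yaw).as_matrix();C[:3,3]=cover_pos
    pickle.dump(np.linalg.inv(T)@C,open('grasp.pkl','wb'))
def coverT(tx,tz,th,ty=0,bed=BED,byaw=BYAW):
    # tongue edge underside middle at bed (tx,ty,tz), far edge raised by th deg
    Rb=Ro.from_euler('z',byaw).as_matrix();R=Rb@Ro.from_euler('y',-th,degrees=True).as_matrix()
    C=np.eye(4);C[:3,:3]=R;C[:3,3]=bed+Rb@[tx,ty,tz]-R@[-95,0,0];return C
def goto(C):
    T=C@np.linalg.inv(pickle.load(open('grasp.pkl','rb')));return rel(T[:3,3],T[:3,:3])
def where(bed=BED,byaw=BYAW):
    st=arm.read_state();T=np.eye(4);T[:3,:3]=Ro.from_rotvec(st['orientation']).as_matrix();T[:3,3]=st['tcp_pos']
    C=T@pickle.load(open('grasp.pkl','rb'));Rb=Ro.from_euler('z',byaw).as_matrix()
    e=Rb.T@(C@[-95,0,0,1])[:3]-Rb.T@bed;f=Rb.T@(C@[95,0,0,1])[:3]-Rb.T@bed
    print('tongue',e,'far',f,'yaw',np.degrees(Ro.from_matrix(Rb.T@C[:3,:3]).as_rotvec()),'F',st['force'],'M',st['torque'],'t',st['clock'])
E
python3 - <<'E'
from cov import *
np.set_printoptions(suppress=True,precision=4)
im,c=load('wrist','w8');print(c[2][:3,3])
k=lambda x,y,o=85:((x+.5)/4-.5+o,(y+.5)/3-.5+85)
K=lambda x,y:k(x,y,230)
P=[[-83.5,-137,70],[-105.5,-137,70],[-83.5,137,70],[-105.5,137,70],[-46,-21,18],[-46,21,18],[46,-21,18],[46,21,18],[-46,45,18],[-46,87,18]]
uv=[k(36,124),k(25,48),K(691,114),K(695,37),K(31,231),K(188,231),K(50,485),K(197,485),K(284,231),K(444,231)]
print('bed',fit(c,P,uv,[574,-7,0,.06]),fit(c,P[:4],uv[:4],[574,-7,0,.06]))
im,c=load('wrist','w2')
k=lambda x,y,o=150:((x+.5)/4-.5+o,(y+.5)/3-.5+110)
K=lambda x,y:k(x,y,290)
uv=[k(44,114),k(37,40),K(708,113),K(716,38),k(580,215),k(740,216),k(586,462),k(738,462)]
print('bed',fit(c,P[:8],uv,[574,-7,0,.06]))
st=arm.read_state()
R=Ro.from_rotvec(st['orientation']).as_matrix()
yaw=np.arctan2(R[1,0],R[0,0]);print('toolyaw',yaw)
cp=st['tcp_pos']+R@[0,-.3,0];cp[2]=0
print(cp);setgrasp(cp,yaw,st);where()
goto(coverT(-60,130,0))
E
```

```text
[496.0261  54.3256 406.3257]
bed (array([576.0667,  -7.8761,  -1.9088,   0.0593]), np.float64(0.4983431937317407)) (array([576.1521,  -7.947 ,  -1.3146,   0.0592]), np.float64(0.2257868318279495))
bed (array([575.9389,  -7.841 ,  -1.2318,   0.0604]), np.float64(0.468392046591933))
toolyaw 0.11794747211705761
[ 454.9209 -389.1706    0.    ]
tongue [-238.3947 -379.3371    0.    ] far [ -48.7136 -368.3333   -0.    ] yaw [-0.      0.      3.3201] F [-0.9165  0.5638  6.1344] M [-0.0911  0.3835  0.1244] t 26.35
travel [ 20.02 -36.24 -13.07] rot [-0.  -0.   3.3] | t 26.35 tcp [ 455.  -389.5   35.7] F [-0.9  0.6  6.1] w 12.1
```

```bash
sed -i 's/^BED=.*/BED=np.array([576.0,-7.8,0.0]);BYAW=.060/' cov.py; python3 - <<'E'
from cov import *
goto(coverT(-60,150,0))
E
```

```text
travel [ 20.05 -36.19 -15.07] rot [-0.  -0.   3.3] | t 26.35 tcp [ 455.  -389.5   35.7] F [-0.9  0.6  6.1] w 12.1
```

Request:
send_rows(
  travel=[
    [0,0,-1],
    [0,0,-4],
    [0,0,-8],
    [0,0,-12],
    [0,0,-15],
    [3,-6,-15],
    [6,-11,-15],
    [8,-15,-15],
  ],
  rotation=[
    [0,0,0],
    [0,0,0],
    [0,0,0],
    [0,0,0],
    [0,0,0],
    [0,0,1],
    [0,0,2],
    [0,0,3.3],
  ],
  grip=[0.5,0.5,0.5,0.5,0.5,0.5,0.5,0.5],
)

```text
clock: 27.15
tcp_pos: [509.0, -247.8, 185.6]
orientation: [3.138, 0.091, 0.004]
force: [1.4, 0.5, -4.9]
grip_width: 11.5
```

```bash
python3 - <<'E'
from cov import *
goto(coverT(-60,150,0));snap('wrist','w11')
E
```

```text
travel [ 11.58 -23.55  -0.04] rot [-0.   0.  -0.1] | t 27.15 tcp [ 509.  -247.8  185.6] F [ 1.4  0.5 -4.9] w 11.5
```

View pics/w11.png

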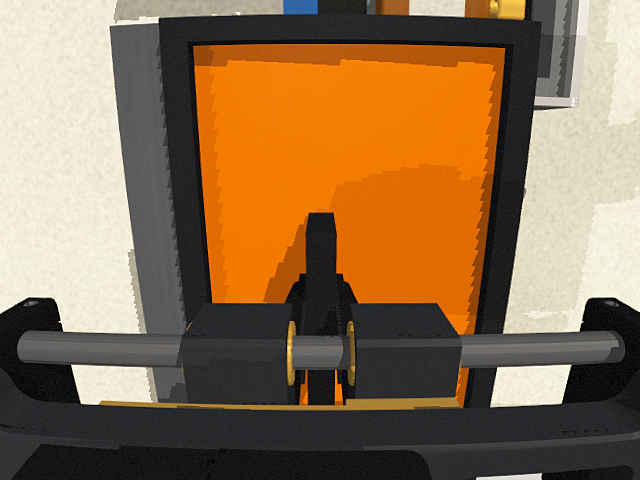

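Request:
send_rows(
  travel=[
    [2.5,-5,0],
    [5,-10,0],
    [7.5,-15,0],
    [10,-20,0],
    [11.6,-23.5,0],
    [11.6,-23.5,0],
    [11.6,-23.5,0],
    [11.6,-23.5,0],
  ],
  rotation=[
    [0,0,0],
    [0,0,0],
    [0,0,0],
    [0,0,0],
    [0,0,0],
    [0,0,0],
    [0,0,0],
    [0,0,0],
  ],
  grip=[0.5,0.5,0.5,0.5,0.5,0.5,0.5,0.5],
)

```text
clock: 28.0
tcp_pos: [611.9, 0.5, 185.5]
orientation: [-3.14, -0.095, -0.002]
force: [0.2, -0.0, -3.9]
grip_width: 12.0
```

```bash
python3 - <<'E'
from cov import *
where();st,im=snap('wrist','w12');snap('scene','s1')
goto(coverT(-60,90,12))
cv2.imwrite('pics/d9.png',cv2.resize(im[0:280,90:560],None,fx=1.7,fy=2,interpolation=cv2.INTER_CUBIC))
E
```

```text
tongue [-58.7    6.44 149.96] far [131.3    6.58 149.67] yaw [0.21 0.09 0.04] F [ 0.18 -0.05 -3.9 ] M [-0.11  0.03 -0.  ] t 28.0
travel [-1.09  0.53  4.1 ] rot [-0.2 12.1 -0. ] | t 28.1 tcp [611.9  -0.6 185.7] F [ 0.3 -0.8 -4.8] w 12.0
```

View pics/d9.png

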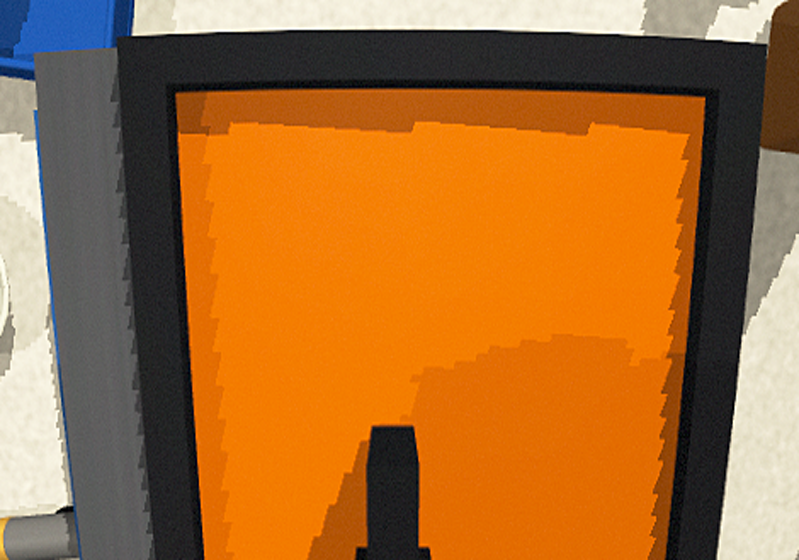

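```bash
python3 - <<'E'
from cov import *
im,c=load('wrist','w12')
st=pickle.load(open('pics/w12.pkl','rb'))[0]
T=np.eye(4);T[:3,:3]=Ro.from_rotvec(st['orientation']).as_matrix();T[:3,3]=st['tcp_pos']
G=pickle.load(open('grasp.pkl','rb'));C=T@G
d=lambda x,y:((x+.5)/1.7-.5+90,(y+.5)/2-.5)
P=np.array([[-95,126,5],[-69,126,13],[95,126,13],[-6,40,45],[6,40,45]],float)
uv=np.array([d(36,54),d(118,38),d(766,44),d(370,427),d(413,427)])
print(proj(c,P@C[:3,:3].T+C[:3,3])-uv)
def f(x):
    D=np.eye(4);D[:3,:3]=Ro.from_rotvec(np.r_[x[3:]]).as_matrix();D[:3,3]=x[:3]
    E=C@D;return (proj(c,P@E[:3,:3].T+E[:3,3])-uv).ravel()
r=least_squares(f,np.zeros(6),x_scale=[1,1,1,.01,.01,.01]);print(r.x[:3],np.degrees(r.x[3:]),r.fun)
E
```

```text
[[-2.49 -2.43]
 [-2.09 -2.83]
 [ 2.69 -2.38]
 [-1.32 19.34]
 [ 4.87 19.28]]
[-0.87  1.07 26.99] [-13.75  -0.1   -0.3 ] [ 1.11  1.49  0.66 -2.67 -1.61 -0.67 -5.49  0.7   5.38  0.83]
```

Request:
send_rows(
  travel=[
    [-1.1,0.5,0],
    [-1.1,0.5,0],
    [-1.1,0.5,1],
    [-1.1,0.5,2.5],
    [-1.1,0.5,4],
    [-1.1,0.5,4.1],
    [-1.1,0.5,4.1],
    [-1.1,0.5,4.1],
  ],
  rotation=[
    [-0.2,3,0],
    [-0.2,7,0],
    [-0.2,10,0],
    [-0.2,12.1,0],
    [-0.2,12.1,0],
    [-0.2,12.1,0],
    [-0.2,12.1,0],
    [-0.2,12.1,0],
  ],
  grip=[0.5,0.5,0.5,0.5,0.5,0.5,0.5,0.5],
)

```text
clock: 28.9
tcp_pos: [601.7, -6.8, 145.5]
orientation: [-3.12, -0.091, -0.335]
force: [-0.4, -0.6, -4.6]
grip_width: 12.0
```

```bash
python3 - <<'E'
from cov import *
where()
goto(coverT(-75,56,12))
snap('scene','s2');st,_=snap('wrist','w13')
im=cv2.imread('pics/s2.png');cv2.imwrite('pics/d10.png',cv2.resize(im[170:330,200:400],None,fx=3.8,fy=3.7,interpolation=cv2.INTER_CUBIC))
E
```

```text
tongue [-59.72  -0.14  90.68] far [126.07  -0.41 130.48] yaw [ -0.02 -12.09  -0.08] F [-0.37 -0.56 -4.59] M [-0.13  0.36 -0.02] t 28.9
travel [-2.22 -0.03  3.08] rot [ 0.  -0.1 -0.1] | t 28.9 tcp [601.7  -6.8 145.5] F [-0.4 -0.6 -4.6] w 12.0
```

View pics/d10.png

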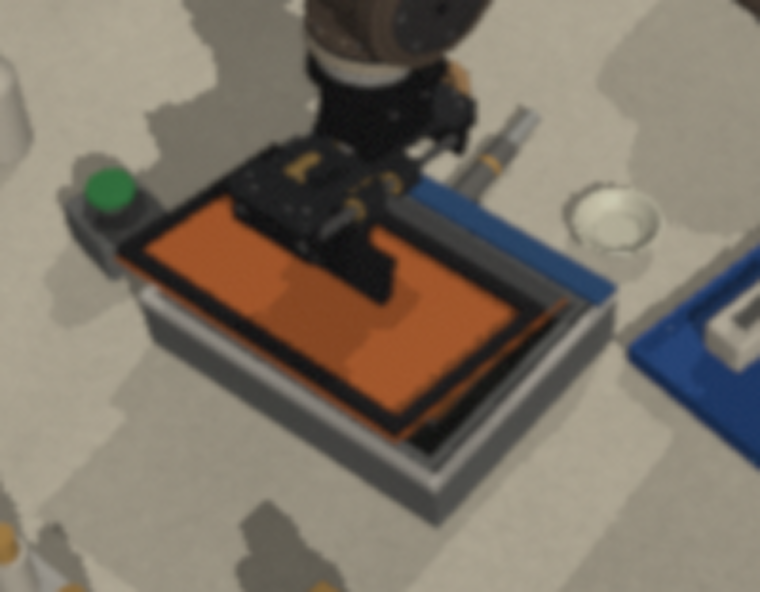

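View pics/w13.png

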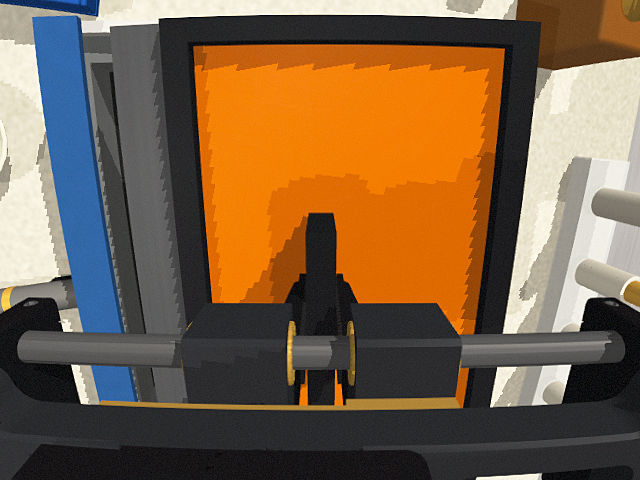

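```bash
python3 - <<'E'
from cov import *
im,c=load('wrist','w13')
st=pickle.load(open('pics/w13.pkl','rb'))[0]
T=np.eye(4);T[:3,:3]=Ro.from_rotvec(st['orientation']).as_matrix();T[:3,3]=st['tcp_pos']
C=T@pickle.load(open('grasp.pkl','rb'))
Rb=Ro.from_euler('z',BYAW).as_matrix()
print('rail',proj(c,np.array([[-83.5,137,70],[-105.5,137,70],[-83.5,0,70]])@Rb.T+BED))
print('cov',proj(c,np.array([[-95,126,5],[-69,126,13],[95,126,13]])@C[:3,:3].T+C[:3,3]))
cv2.imwrite('pics/d11.png',cv2.resize(im[0:150,20:220],None,fx=4,fy=4,interpolation=cv2.INTER_CUBIC))
E
```

```text
rail [[ 75.97  15.53]
 [ 31.49  17.01]
 [110.04 273.4 ]]
cov [[108.68  24.27]
 [157.32  15.87]
 [543.11  19.3 ]]
```

View pics/d11.png

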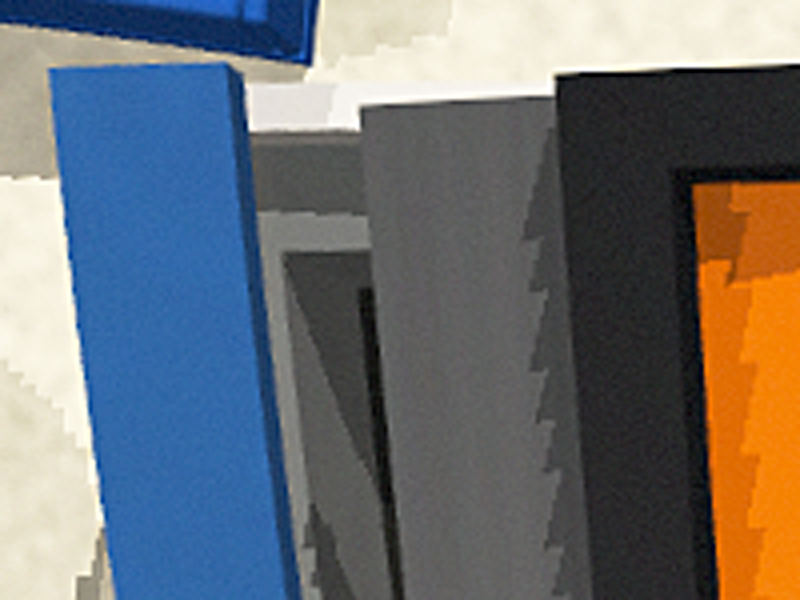

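The wrist view shows the rail corner at (77,16) and the tongue corner at (110,26). Both are within about 2 px of prediction, so the relative pose is good to about 1 mm. I'll approach the slot.

```bash
python3 - <<'E'
from cov import *
where();goto(coverT(-76,55.3,12,ty=.7))
E
```

```text
tongue [-59.77   0.11  90.61] far [126.01  -0.08 130.43] yaw [ -0.02 -12.1   -0.06] F [ 0.02 -0.41 -4.03] M [-0.11  0.31 -0.02] t 29.0
travel [-2.33 -0.08  3.12] rot [ 0.  -0.1 -0.1] | t 29.0 tcp [601.6  -6.5 145.4] F [ 0.  -0.4 -4. ] w 11.9
```

Request:
send_rows(
  travel=[
    [-0.5,0,1],
    [-1,0,2],
    [-1.5,0,2.8],
    [-2,-0.1,3.1],
    [-2.3,-0.1,3.1],
    [-2.3,-0.1,3.1],
    [-2.3,-0.1,3.1],
    [-2.3,-0.1,3.1],
  ],
  rotation=[
    [0,0,0],
    [0,0,0],
    [0,0,0],
    [0,0,0],
    [0,0,0],
    [0,0,0],
    [0,0,0],
    [0,0,0],
  ],
  grip=[0.5,0.5,0.5,0.5,0.5,0.5,0.5,0.5],
)

```text
clock: 29.8
tcp_pos: [586.0, -6.6, 110.7]
orientation: [-3.12, -0.091, -0.336]
force: [0.8, -0.7, -5.1]
grip_width: 11.9
```

```bash
python3 - <<'E'
from cov import *
where();goto(coverT(-92,54.7,12,ty=.7))
st,im=snap('wrist','w14')
cv2.imwrite('pics/d12.png',cv2.resize(im[0:300,0:300],None,fx=2,fy=2,interpolation=cv2.INTER_CUBIC))
E
```

```text
tongue [-75.3    0.97  55.77] far [110.45   0.79  95.74] yaw [ -0.03 -12.14  -0.06] F [ 0.81 -0.71 -5.11] M [-0.11  0.38 -0.04] t 29.8
travel [-1.65  0.02 -0.23] rot [ 0.  -0.1 -0.1] | t 29.8 tcp [586.   -6.6 110.7] F [ 0.8 -0.7 -5.1] w 11.9
```

View pics/d12.png

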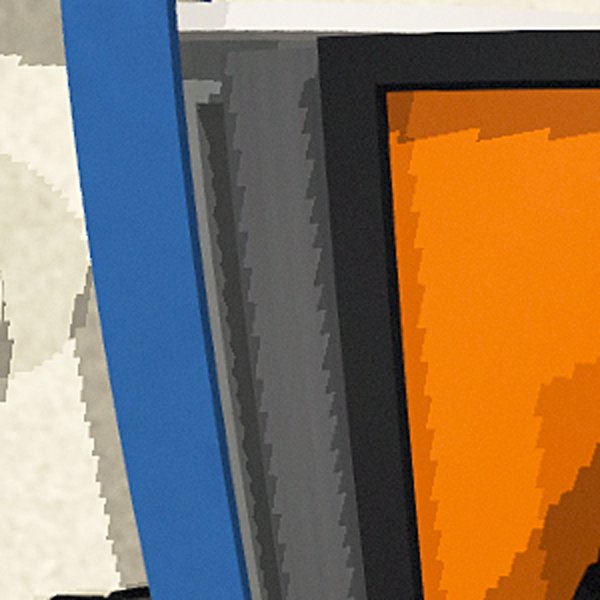

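Request:
send_rows(
  travel=[
    [-0.3,0,-0.1],
    [-0.6,0,-0.1],
    [-0.9,0,-0.2],
    [-1.2,0,-0.2],
    [-1.5,0,-0.2],
    [-1.6,0,-0.2],
    [-1.6,0,-0.2],
    [-1.6,0,-0.2],
  ],
  rotation=[
    [0,0,0],
    [0,0,0],
    [0,0,0],
    [0,0,0],
    [0,0,0],
    [0,0,0],
    [0,0,0],
    [0,0,0],
  ],
  grip=[0.5,0.5,0.5,0.5,0.5,0.5,0.5,0.5],
)

```text
clock: 30.65
tcp_pos: [570.1, -7.5, 109.2]
orientation: [-3.12, -0.091, -0.337]
force: [-0.2, 0.4, -5.2]
grip_width: 11.7
```

```bash
python3 - <<'E'
from cov import *
where();goto(coverT(-96,53.5,12,ty=.7))
st,im=snap('wrist','w15')
cv2.imwrite('pics/d13.png',cv2.resize(im[0:300,0:300],None,fx=2,fy=2,interpolation=cv2.INTER_CUBIC))
E
```

```text
tongue [-91.26   0.99  54.29] far [94.48  0.81 94.28] yaw [ -0.03 -12.15  -0.06] F [-0.17  0.38 -5.19] M [-0.11  0.37 -0.01] t 30.65
travel [-0.47  0.02  0.  ] rot [ 0.  -0.1 -0.1] | t 30.65 tcp [570.1  -7.5 109.2] F [-0.2  0.4 -5.2] w 11.7
```

View pics/d13.png

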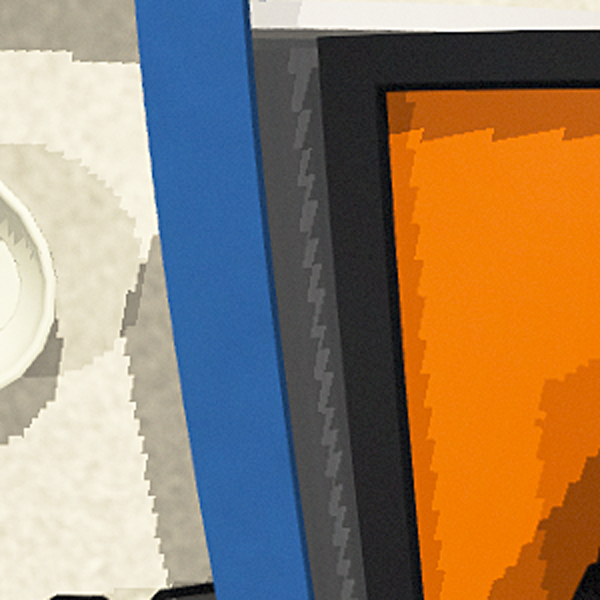

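The tongue is under the lip with no contact force. I'll push in a little more and lower.

```bash
python3 - <<'E'
from cov import *
goto(coverT(-95.5,53.2,12,ty=.7));goto(coverT(-95.5,53,8,ty=.7));goto(coverT(-95.5,52.6,4,ty=.7));goto(coverT(-95.5,52.5,1,ty=.7))
E
```

```text
travel [-0.43  0.02  0.04] rot [ 0.  -0.1 -0.1] | t 30.7 tcp [570.1  -7.5 109.2] F [ 0.6  0.1 -5.4] w 11.8
travel [-0.21  0.02  0.73] rot [ 0.  -4.1 -0.1] | t 30.7 tcp [570.1  -7.5 109.2] F [ 0.6  0.1 -5.4] w 11.8
travel [-0.05  0.02  1.46] rot [ 0.  -8.1 -0.1] | t 30.7 tcp [570.1  -7.5 109.2] F [ 0.6  0.1 -5.4] w 11.8
travel [0.05 0.01 1.99] rot [  0.  -11.1  -0.1] | t 30.7 tcp [570.1  -7.5 109.2] F [ 0.6  0.1 -5.4] w 11.8
```

Request:
send_rows(
  travel=[
    [-0.2,0,0],
    [-0.4,0,0],
    [-0.4,0,0],
    [-0.33,0,0.37],
    [-0.21,0,0.73],
    [-0.15,0,1.1],
    [-0.05,0,1.45],
    [-0.05,0,1.45],
  ],
  rotation=[
    [0,0,0],
    [0,0,0],
    [0,0,0],
    [0,-2,0],
    [0,-4,0],
    [0,-6,0],
    [0,-8.1,0],
    [0,-8.1,0],
  ],
  grip=[0.5,0.5,0.5,0.5,0.5,0.5,0.5,0.5],
)

```text
clock: 31.5
tcp_pos: [573.3, -7.5, 94.8]
orientation: [3.136, 0.092, 0.115]
force: [1.0, -2.1, -0.9]
grip_width: 12.4
```

```bash
python3 - <<'E'
from cov import *
where();goto(coverT(-95.5,52.4,0,ty=.7))
st,im=snap('wrist','w16');snap('scene','s3')
s=cv2.imread('pics/s3.png');cv2.imwrite('pics/d14.png',cv2.resize(s[170:330,200:400],None,fx=3.8,fy=3.7,interpolation=cv2.INTER_CUBIC))
E
```

```text
tongue [-94.9    0.89  52.47] far [94.63  0.65 65.86] yaw [-0.03 -4.04 -0.08] F [ 0.97 -2.05 -0.92] M [-0.08  0.31  0.07] t 31.5
travel [0.17 0.01 0.68] rot [ 0.  -4.  -0.1] | t 31.5 tcp [573.3  -7.5  94.8] F [ 1.  -2.1 -0.9] w 12.4
```

View pics/w16.png

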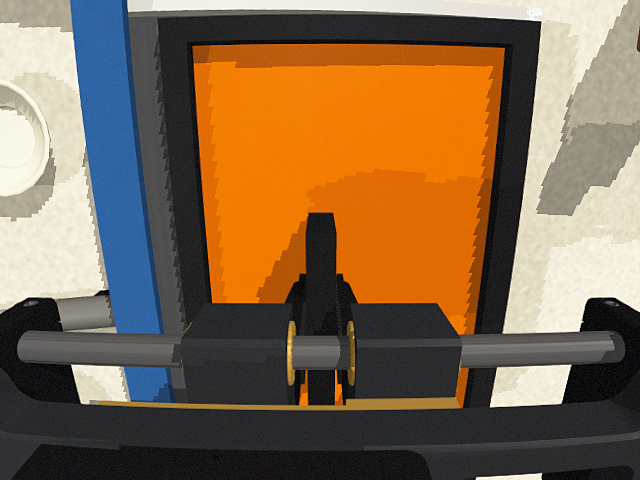

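View pics/d14.png

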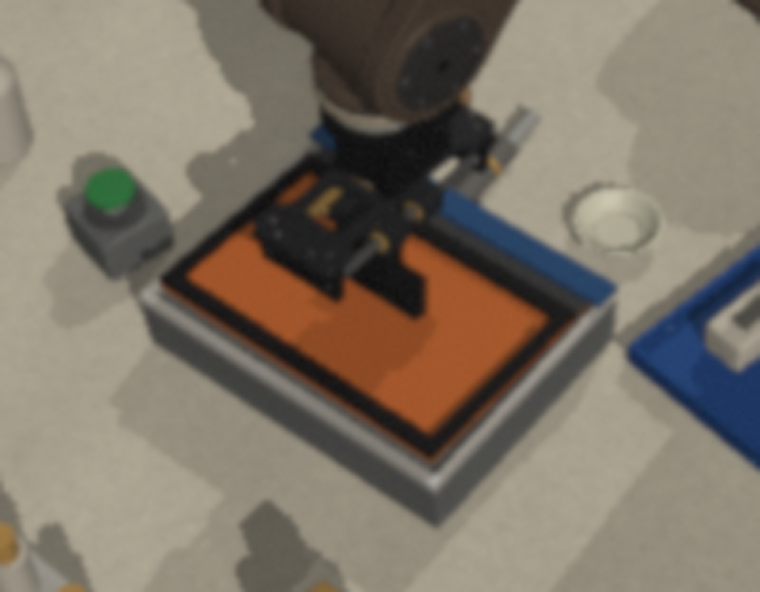

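Request:
send_rows(
  travel=[
    [0.03,0,0.15],
    [0.07,0,0.3],
    [0.1,0,0.45],
    [0.15,0,0.6],
    [0.15,0,0.65],
    [0.15,0,0.67],
    [0.15,0,0.67],
    [0.15,0,0.67],
  ],
  rotation=[
    [0,-1,0],
    [0,-1.9,0],
    [0,-2.8,0],
    [0,-3.5,0],
    [0,-4,0],
    [0,-4,0],
    [0,-4,0],
    [0,-4,0],
  ],
  grip=[0.5,0.5,0.5,0.5,0.5,0.5,0.5,0.5],
)

```text
clock: 32.4
tcp_pos: [575.0, -7.4, 88.6]
orientation: [3.137, 0.091, 0.009]
force: [1.4, -1.2, -1.7]
grip_width: 11.9
```

```bash
python3 - <<'E'
from cov import *
where();goto(coverT(-95.5,52,0,ty=.7))
st,im=snap('wrist','w17')
cv2.imwrite('pics/d15.png',cv2.resize(im[0:200,60:560],None,fx=1.6,fy=2.5,interpolation=cv2.INTER_CUBIC))
E
```

```text
tongue [-95.84   0.87  52.64] far [94.15  0.52 53.19] yaw [-0.03 -0.17 -0.1 ] F [ 1.42 -1.19 -1.74] M [ 0.04  0.05 -0.11] t 32.4
travel [0.04 0.   0.09] rot [ 0.  -0.2 -0.1] | t 32.4 tcp [575.   -7.4  88.6] F [ 1.4 -1.2 -1.7] w 11.9
```

View pics/d15.png

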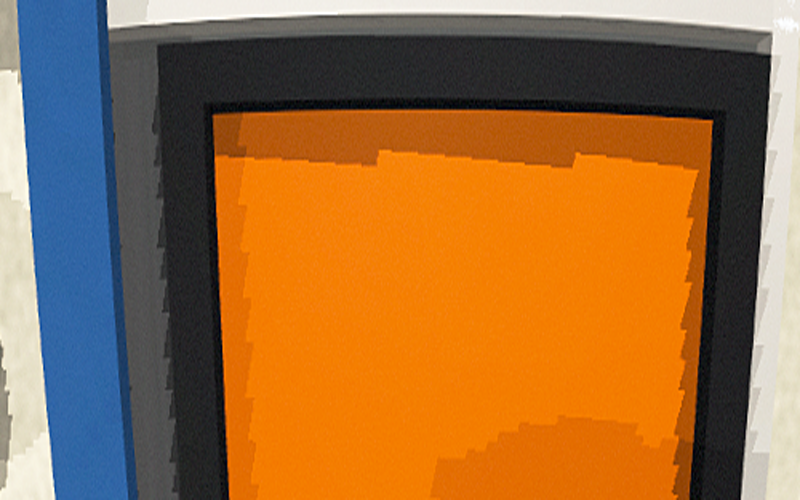

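Request:
send_rows(
  travel=[
    [0.02,0,0.03],
    [0.03,0,0.06],
    [0.03,0,0.09],
    [0.03,0,0.1],
    [0.03,0,0.1],
    [0.03,0,0.1],
    [0.03,0,0.1],
    [0.03,0,0.1],
  ],
  rotation=[
    [0,-0.2,0],
    [0,-0.2,0],
    [0,-0.2,0],
    [0,-0.2,0],
    [0,-0.2,0],
    [0,-0.2,0],
    [0,-0.2,0],
    [0,-0.2,0],
  ],
  grip=[0.5,0.5,0.5,0.5,0.5,0.5,0.5,0.5],
)

```text
clock: 33.25
tcp_pos: [575.3, -7.5, 87.7]
orientation: [3.136, 0.091, 0.004]
force: [-0.9, -1.6, 1.9]
grip_width: 11.7
```

```bash
python3 - <<'E'
from cov import *
where()
E
```

```text
tongue [-95.72   0.8   52.07] far [94.28  0.44 51.96] yaw [-0.03  0.03 -0.11] F [-0.94 -1.64  1.92] M [0.01 0.51 0.01] t 33.25
```

The cover rests on the ledge: the tongue reads 52.1 mm and the far edge 52.0 mm. Release and rise.

Request:
send_rows(
  travel=[
    [0,0,0],
    [0,0,0],
    [0,0,0],
    [0,0,0],
    [0,0,-3],
    [0,0,-7],
    [0,0,-11],
    [0,0,-15],
  ],
  rotation=[
    [0,0,0],
    [0,0,0],
    [0,0,0],
    [0,0,0],
    [0,0,0],
    [0,0,0],
    [0,0,0],
    [0,0,0],
  ],
  grip=[2,4,4,4,4,4,4,4],
)

```text
clock: 34.05
tcp_pos: [574.7, -6.8, 239.3]
orientation: [3.136, 0.091, 0.003]
force: [1.1, 0.5, -0.5]
grip_width: 39.5
```

```bash
python3 - <<'E'
from cov import *
rel([580,-60,330],Rdown(.06))
E
```

```text
travel [ 0.24  5.37 -9.05] rot [ 0.2 -0.1 -0.1] | t 34.05 tcp [574.7  -6.8 239.3] F [ 1.1  0.5 -0.5] w 39.5
```

Request:
send_rows(
  travel=[
    [0.2,5.4,-5],
    [0.2,5.4,-9],
    [0.2,5.4,-9],
    [0.2,5.4,-9],
    [0.2,5.4,-9],
    [0.2,5.4,-9],
    [0.2,5.4,-9],
    [0.2,5.4,-9],
  ],
  rotation=[
    [0,0,0],
    [0,0,0],
    [0,0,0],
    [0,0,0],
    [0,0,0],
    [0,0,0],
    [0,0,0],
    [0,0,0],
  ],
  grip=[4,2,0,0,0,0,0,0],
)

```text
clock: 34.85
tcp_pos: [579.5, -59.9, 328.6]
orientation: [3.137, 0.092, 0.001]
force: [0.0, -0.1, 0.9]
grip_width: 0.6
```

```bash
python3 - <<'E'
from cov import *
st,im=snap('wrist','w18');c=cam('wrist',st)
Rb=Ro.from_euler('z',BYAW).as_matrix()
print(proj(c,np.array([[-69,126,65],[95,126,65],[95,-126,65],[-69,-126,65],[-83.5,137,70],[-83.5,-137,70]])@Rb.T+BED))
print(proj(c,[[636,-224,71]]))
E
```

```text
[[251.79  31.99]
 [413.96  32.1 ]
 [402.01 267.28]
 [261.63 267.7 ]
 [236.05  19.35]
 [249.03 278.08]]
[[359.25 340.81]]
```

View pics/w18.png

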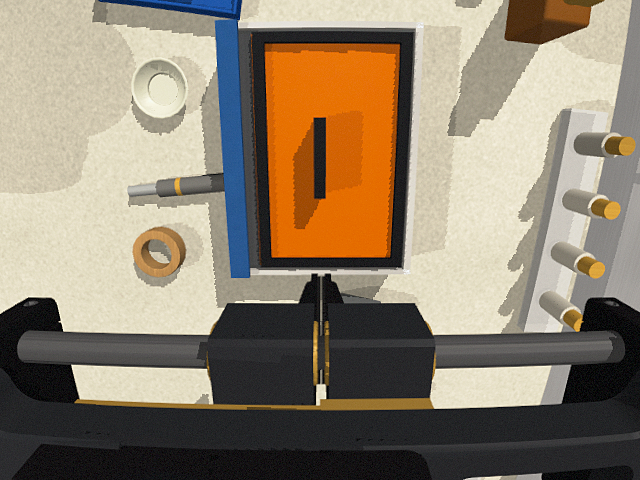

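The cover lies flat, with its corners on prediction: (251,32), (415,32), (402,268). Next I'll locate the plunger.

```bash
python3 - <<'E'
from cov import *
obs=[]
for n in ('w2','w8','w9'):
    im,c=load('wrist',n)
    hsv=cv2.cvtColor(im,cv2.COLOR_BGR2HSV);m=cv2.inRange(hsv,(50,100,60),(80,255,255))
    k,l,s,cc=cv2.connectedComponentsWithStats(m)
    for i in range(1,k):
        if s[i,4]>250: print(n,s[i],cc[i],onz(c,[cc[i]],71)); obs.append((c,cc[i])) if not (n=='w9' and cc[i][0]<200) else 0
print(tri(obs)); im=cv2.imread('pics/t2.png');
hsv=cv2.cvtColor(im,cv2.COLOR_BGR2HSV);m=cv2.inRange(hsv,(50,100,40),(80,255,255))
k,l,s,cc=cv2.connectedComponentsWithStats(m)
for i in range(1,k):
    if s[i,4]>50: print('top',cc[i],onz(cam('top'),[cc[i]],71))
E
```

```text
w2 [  78  264   38   36 1048] [ 96.5  281.54] [[ 634.32 -222.67   71.  ]]
w8 [  20  244   37   37 1031] [ 38.   262.26] [[ 634.41 -221.77   71.  ]]
w9 [ 520    0   40   36 1182] [539.21  16.13] [[ 634.68 -228.23   71.  ]]
w9 [ 86 259  23  26 503] [ 96.94 271.52] [[ 212.11 -532.45   71.  ]]
(array([ 636.96, -226.3 ,   65.55]), [0.2, 0.3, 0.5])
top [440.98 188.24] [[ 634.63 -223.08   71.  ]]
top [586.09 396.29] [[ 206.33 -532.03   71.  ]]
```

```bash
python3 - <<'E'
from cov import *
rel([635,-223.5,105],Rdown(.06))
E
```

```text
travel [ 4.55 16.56 22.45] rot [ 0.2 -0.1 -0.1] | t 34.9 tcp [579.6 -60.  328.9] F [-0.5  0.   0.2] w 0.1
```

Request:
send_rows(
  travel=[
    [4.5,16.6,2],
    [4.5,16.6,5],
    [4.5,16.6,9],
    [4.5,16.6,13],
    [4.5,16.6,17],
    [4.5,16.6,20.5],
    [4.5,16.6,22.4],
    [4.5,16.6,22.4],
  ],
  rotation=[
    [0.2,0,0],
    [0.2,0,0],
    [0.2,0,0],
    [0.2,0,0],
    [0.2,0,0],
    [0.2,0,0],
    [0.2,0,0],
    [0.2,0,0],
  ],
  grip=[0,0,0,0,0,0,0,0],
)

```text
clock: 35.7
tcp_pos: [632.9, -223.3, 101.3]
orientation: [-3.137, -0.091, 0.008]
force: [-0.4, -0.5, 0.2]
grip_width: 0.5
```

```bash
python3 - <<'E'
from cov import *
st,im=snap('wrist','w19');snap('scene','s4')
s=cv2.imread('pics/s4.png');cv2.imwrite('pics/d16.png',cv2.resize(s[130:330,160:400],None,fx=3.2,fy=2.9,interpolation=cv2.INTER_CUBIC))
rel([635,-223.5,92],Rdown(.06),st)
E
```

```text
travel [0.22 0.03 0.93] rot [-0.2  0.3 -0.1] | t 35.7 tcp [ 632.9 -223.3  101.3] F [-0.4 -0.5  0.2] w 0.5
```

View pics/w19.png

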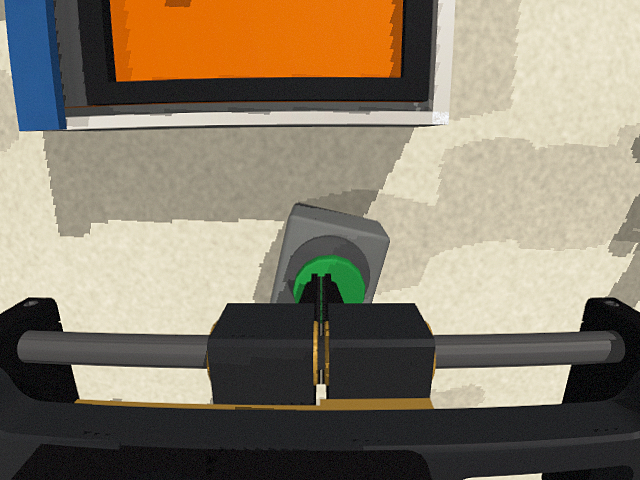

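View pics/d16.png

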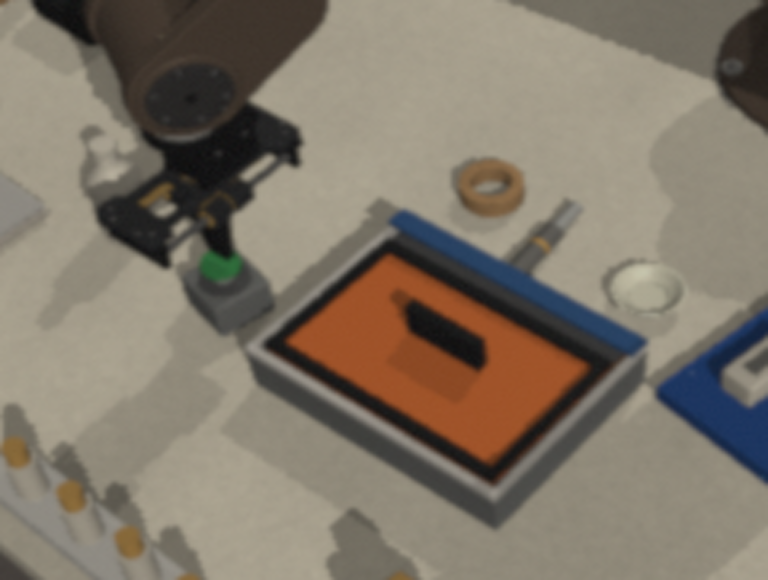

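The fingertips are over the green head, whose centre is about (331,290); I'll shift 3 mm in x. The scene view shows the cover lying flat. Touch first, then press.

Request:
send_rows(
  travel=[
    [0.3,0,0.1],
    [0.3,0,0.3],
    [0.3,0,0.5],
    [0.3,0,0.7],
    [0.3,0,0.9],
    [0.3,0,0.9],
    [0.3,0,0.9],
    [0.3,0,0.9],
  ],
  rotation=[
    [0,0.3,0],
    [0,0.3,0],
    [0,0.3,0],
    [0,0.3,0],
    [0,0.3,0],
    [0,0.3,0],
    [0,0.3,0],
    [0,0.3,0],
  ],
  grip=[0,0,0,0,0,0,0,0],
)

```text
clock: 36.6
tcp_pos: [637.9, -223.8, 97.1]
orientation: [3.14, 0.092, 0.01]
force: [0.8, -0.6, -0.4]
grip_width: 0.3
```

```bash
python3 - <<'E'
from cov import *
rel([635.5,-223.5,77],Rdown(.06))
E
```

```text
travel [-0.25 -0.04  2.01] rot [ 0.  -0.4 -0.1] | t 36.6 tcp [ 637.9 -223.8   97.1] F [ 0.8 -0.6 -0.4] w 0.3
```

Request:
send_rows(
  travel=[
    [-0.2,0,0.3],
    [-0.2,0,0.6],
    [-0.2,0,0.9],
    [-0.2,0,1.2],
    [-0.2,0,1.5],
    [-0.2,0,1.8],
    [-0.2,0,2.0],
    [-0.2,0,2.0],
  ],
  rotation=[
    [0,0,0],
    [0,0,0],
    [0,0,0],
    [0,0,0],
    [0,0,0],
    [0,0,0],
    [0,0,0],
    [0,0,0],
  ],
  grip=[0,0,0,0,0,0,0,0],
)

```text
clock: 37.4
tcp_pos: [635.9, -224.0, 77.6]
orientation: [3.14, 0.092, 0.01]
force: [-4.3, -0.2, 12.4]
grip_width: 0.3
```

```bash
python3 - <<'E'
from cov import *
rel([635.5,-223.5,77],Rdown(.06))
E
```

```text
travel [-0.04 -0.05  0.06] rot [ 0.  -0.4 -0.1] | t 37.4 tcp [ 635.9 -224.    77.6] F [-4.3 -0.2 12.4] w 0.3
```

Force is 12 N at 77.6 mm, right at the end of the stroke. Press slightly more to make sure it is bottomed.

Request:
send_rows(
  travel=[
    [0,0,0.05],
    [0,0,0.1],
    [0,0,0.13],
    [0,0,0.15],
    [0,0,0.15],
    [0,0,0.15],
    [0,0,0.15],
    [0,0,0.15],
  ],
  rotation=[
    [0,0,0],
    [0,0,0],
    [0,0,0],
    [0,0,0],
    [0,0,0],
    [0,0,0],
    [0,0,0],
    [0,0,0],
  ],
  grip=[0,0,0,0,0,0,0,0],
)

```text
clock: 38.2
tcp_pos: [635.9, -224.0, 77.3]
orientation: [3.14, 0.092, 0.011]
force: [-5.1, 2.1, 12.7]
grip_width: 0.0
```

Request:
send_rows(
  travel=[
    [0,0,0.1],
    [0,0,0.2],
    [0,0,0.25],
    [0,0,0.3],
    [0,0,0.3],
    [0,0,0.3],
    [0,0,0.3],
    [0,0,0.3],
  ],
  rotation=[
    [0,0,0],
    [0,0,0],
    [0,0,0],
    [0,0,0],
    [0,0,0],
    [0,0,0],
    [0,0,0],
    [0,0,0],
  ],
  grip=[0,0,0,0,0,0,0,0],
)

```text
clock: 39.0
tcp_pos: [636.0, -224.0, 77.1]
orientation: [3.139, 0.092, 0.012]
force: [-9.3, 4.2, 27.4]
grip_width: 0.3
```

At 27 N the position no longer changes (77.1 mm), so the plunger is bottomed. Retract straight up and check.

Request:
send_rows(
  travel=[
    [0,0,-1],
    [0,0,-3],
    [0,0,-6],
    [0,0,-10],
    [0,0,-15],
    [0,0,-19],
    [0,0,-20],
    [0,0,-20],
  ],
  rotation=[
    [0,0,0],
    [0,0,0],
    [0,0,0],
    [0,0,0],
    [0,0,0],
    [0,0,0],
    [0,0,0],
    [0,0,0],
  ],
  grip=[0,0,0,0,0,0,0,0],
)

```text
clock: 39.8
tcp_pos: [634.7, -223.9, 278.3]
orientation: [3.138, 0.093, 0.016]
force: [-0.5, 0.7, -1.0]
grip_width: 0.4
```

```bash
python3 - <<'E'
from cov import *
rel([480,-280,330],Rdown(.06))
E
```

```text
travel [-15.72   4.7   -5.31] rot [ 0.1 -0.6 -0.1] | t 39.8 tcp [ 634.7 -223.9  278.3] F [-0.5  0.7 -1. ] w 0.4
```

Request:
send_rows(
  travel=[
    [-15.7,4.7,-5.3],
    [-15.7,4.7,-5.3],
    [-15.7,4.7,-5.3],
    [-15.7,4.7,-5.3],
    [-15.7,4.7,-5.3],
    [-15.7,4.7,-5.3],
    [-15.7,4.7,-5.3],
    [-15.7,4.7,-5.3],
  ],
  rotation=[
    [0,0,0],
    [0,0,0],
    [0,0,0],
    [0,0,0],
    [0,0,0],
    [0,0,0],
    [0,0,0],
    [0,0,0],
  ],
  grip=[0,0,0,0,0,0,0,0],
)

```text
clock: 40.6
tcp_pos: [480.9, -279.5, 328.6]
orientation: [3.139, 0.094, 0.014]
force: [-0.6, -0.2, 0.4]
grip_width: 0.4
```

```bash
python3 - <<'E'
from cov import *
_,t=snap('top','t3');_,s=snap('scene','s5');cv2.imwrite('pics/d17.png',cv2.resize(s[130:330,160:400],None,fx=3.2,fy=2.9,interpolation=cv2.INTER_CUBIC))
for (n,im,P) in (('top',t,(600,400)),('scene',s,None)):
    m=cv2.inRange(cv2.cvtColor(im,cv2.COLOR_BGR2HSV),(50,100,40),(80,255,255));k,l,st,cc=cv2.connectedComponentsWithStats(m)
    print(n,[(np.round(cc[i],1),st[i,4]) for i in range(1,k) if st[i,4]>50])
s0=cv2.imread('pics/scene0.png');m=cv2.inRange(cv2.cvtColor(s0,cv2.COLOR_BGR2HSV),(50,100,40),(80,255,255));k,l,st,cc=cv2.connectedComponentsWithStats(m)
print('scene0',[(np.round(cc[i],1),st[i,4]) for i in range(1,k) if st[i,4]>50])
E
```

```text
top [(array([441. , 188.3]), np.int32(257))]
scene [(array([259.5, 101.8]), np.int32(51)), (array([228.5, 220.7]), np.int32(101))]
scene0 [(array([228.5, 220.8]), np.int32(99))]
```

View pics/t3.png

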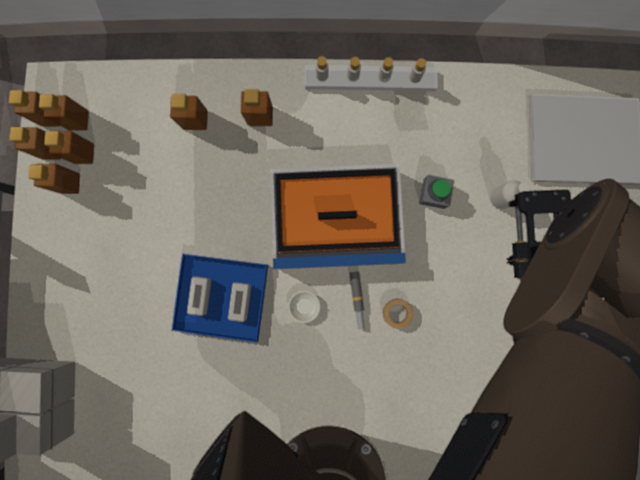

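View pics/d17.png

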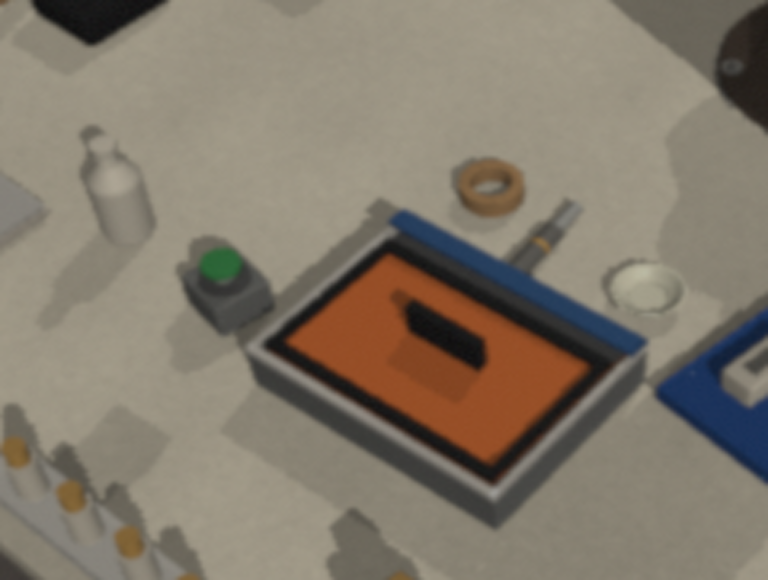

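The cover is flat and home, the plunger head is back at its original pixel (228.5,220.7), and the bystanders haven't moved. Handing in.

```bash
python3 - <<'E'
from cell import arm
print(arm.finish_job())
E
```

```text
the job is handed in; nothing more can be done
None
```

The engraver is loaded, covered and started, and the job was handed in at about 41 s on the robot's clock.

- **Dummies:** the two white dummies (from nest0 and nest2) are in the blue tray.
- **Flacons:** only two amber flacons were lying on the bench. They are in nest0 and nest2, glass body down, stoppers pointing away from the rail. The nest0 flacon's label triangulated at 46.5 mm high against 44 mm expected, within calibration error. The nest2 flacon's height was not triangulated; its label sat within about 1 px of where a seated flacon should appear.
- **Cover:** the tongue went under the rail at 12° and the cover swung down flat. Just before release the tongue edge read 52.1 mm and the far edge 52.0 mm (nominal 52). It was about 0.7 mm off the bed's centre in x and y, with the tongue about 12 mm under the lip. Afterwards the wrist picture matched the expected corners to within a pixel or two.
- **Plunger:** it was pressed to its stop; force rose to 27 N with no further travel. In the last scene picture the head was back at its original height.

No check failed. The wrist camera measured heights 1–2.5 mm low on the cover and bed, which I treated as calibration error. In the last top and scene pictures the dish, pen and tape were where they started. The wash bottle was partly hidden by the gripper in the top picture but looked undisturbed in the scene picture.

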